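Latch the tackle locker shut

ROBOT

A 6-joint arm with a two-finger parallel gripper is mounted at the origin on the work surface. World frame = base frame: x ahead of the robot, y to its left, z up, the work surface at z = 0. Lengths are in m, angles in rad, forces in N, time in s.
With the tool pointing down it reaches from about 0.3 to 0.75 m from the base axis. Payload 8.5 kg.
Tool frame: the origin (TCP) lies midway between the tips of the shut fingers; the grasp point (between the pads) lies 19 mm behind it (hold_point_z is the distance from the TCP to the grasp point, in m); x points along the fingers, z is the direction in which the jaws open and shut, and the axes are right-handed (so a half turn about x gives the same grasp; the last joint's range is limited). The gripper opens to 88 mm and grips with 3 to 60 N. Pads are 18 mm wide; open, the fingers measure 123 mm over their backs; the gripper's body (75 mm by 187 mm) begins 45 mm behind the grasp point.
Start: joints at [-1.459, 0.381, 1.297, -0, 1.464, -0.215], TCP at [0.177, -0.521, 0.239] pointing down, gripper open.
Joint ranges: [-3.11, 3.11], [-0.89, 2.33], [0.22, 2.48], [-1.42, 4.56], [0.17, 2.85], [-2.88, 2.88]. Speed limits (rad/s): [2.39, 2.39, 3.14, 3.14, 3.14, 3.14].

INTERFACE

Orientations are given as [roll, pitch, yaw] about the fixed x, y, z axes, in that order (R = Rz(yaw) Ry(pitch) Rx(roll)).
In Python, from station import * gives the robot as it stands.
- The arm moves only by the tool apply_moves, never from a script. Its argument "steps" is a list of rows, each a list of 5 numbers: the shift along the world's x, y, z in cm, then the turn about the world's z in rad, then the closure, from -1 (fully open) to 1 (shut). A call has 1 to 5 rows; each row shifts and turns the commanded pose from where the row before left it; what a row does not reach is not made up. A row lasts 1/10 s, in which the tool goes at most 50 mm and 8.59 degrees, less where a joint would pass 70% of its speed; a pose out of reach is approached as far as the arm can. A call is refused whole if a number of a shift passes 5 or a number of a turn 0.15, either way. A call with a gripper value outside its range is refused whole. The fingers move at their own pace and stop on an object; "newtons" is the grip in N (left out, the last holds). Time passes only in rows, so rows that do not move let the fingers close. It gives the time, the measured TCP pose, the force and the opening at its end, in the units of the state.
- read_state(): the state, without advancing time (a new reading comes with each control period).
- capture(name): name is "scene" or "top" or "wrist"; returns the picture (400x640x3 uint8, blue, green, red); there is no depth.
- camera_model(name): a dict with "K" (3x3 intrinsics, pixels), "rvec" (rotation vector, rad) and "tvec" (3), from world to camera coordinates, as OpenCV has them. Camera axes: x right, y down, z forward; pixel columns grow to the right and rows downward; lengths in m; the calibration is good to about 2 mm. A picture is of the moment at which its call begins: read the wrist's pose just before it. camera_model takes no time and is no camera call; for the wrist camera it gives the pose at the moment of the call.
- finish_job(): hands the job in, once; it reports no verdict.
Trained networks look in the newest picture that a camera, given by its name, has taken for a name from the list of things; names that differ only in an ending like _2 or _b are one class to them, and where a whole thing is asked for, a point or a joint stands for the part that bears it (a point fixed in the world has none). Each returns a list of dicts, best first, with "score" (0 to 1); they miss things now and then, are a little off and sometimes report something else, mostly with a low value. They report only what shows in the picture. A call takes as long as a camera call.
- silhouettes(camera, thing): "region" (400x640 bool, what is visible of it) and "position" ([column, row] in pixels, amid what is visible of it).
- spot_point(camera, thing): "position" ([column, row] in pixels: a listed point, or the origin of a listed thing).
The state is a dict: "clock": time; "joint_positions": joint angles; "joint_velocities": joint speeds; "joint_torque": joint torques, N m; "tcp_pos": TCP position; "orientation": TCP orientation; "force": force on the tool from outside, world axes, zero at the start; "ft_torque": the same for the moment, N m; "width": opening from 0.0 (shut) to 1.0 (fully open).
Only numpy, scipy, OpenCV 4.12 (cv2) and the standard library are available. Lean on these libraries where they do the work, as an engineer would, in place of code of your own. Each camera call takes 0.05 s, during which the arm holds its last target.

TASK

Latch the white tackle locker shut with its spring toggle latch: swing the wire bail in so that it drops behind the keeper hook on the lid, then push the lever down over centre and press it home until its end clicks past the little spring catch. The locker stands loosely in its batten frame, so feel for it; press firmly but never force anything (22 N bends the latch), leave the lid closed, and leave the other things on the shelf where they are.

Things in the scene. Friction and masses are not known exactly. Their poses are not given: they have to be found in the camera images.
- fiddle: frame of wooden battens, 25 mm high, screwed to the shelf; opening 322 (own x) x 262 mm (own y), origin at its middle on the shelf. In it stands a heavy white plywood locker, 300 x 220 mm, 200 mm tall, latch on its front, which looks to own +y. The locker's place is not measured: it stands with play, up to 18 mm off the middle in own y, 8 mm in x, 0.02 rad in yaw; it does not shift when pushed.
- latch_place (a point): point fixed to the fiddle (same axes): where the latch lever's pivot would be with the locker exactly in the middle: 122 mm from the origin in own y, 134 mm above the shelf. The true pivot is 12 mm (within 2) in front of the locker's flat front face, within 3 mm of the locker's mid-width, and 134 mm (within 1) above the shelf.
- lid (a joint): locker lid, hinged at the rear: 0 = closed (as at the start), grows as it opens. Flat front flush with the carcass, from 152 to 200 mm above the shelf. Mid-width on it is a steel keeper hook, 24 mm wide: a ledge 10.5 mm out from the front, top 170 mm above the shelf, upturned lip at its outer end to 174 mm, leaving an 8 mm channel, open at the top, for the bail's wire.
- lever (a joint): angle of the steel toggle lever about its pivot (level, along own x): 0 = home, hanging down flat on the front; grows as the free end swings outward and up (1.57 = straight out), stop 2.4. Starts at 2.15 to 2.35 and stays where left. Blade 26 mm wide, 62 mm long from the pivot; the face to push (upper when open, outer when home) lies 4.5 mm off the pivot axis. Stops dead at 0 on solid metal.
- bail (a joint): angle of the wire bail relative to the lever; lever + bail = its lean from upright, + towards the face, - outward. Hinged on the lever 14 mm from the pivot (when home: 13.7 mm below it, 2.8 mm nearer the face). Loop of 4 mm wire, 38 mm wide, cross wire 46 mm from its hinge. Starts flopped outward above the lever at its stop (-2.64). Swings freely: pushed past upright it falls in on the lid above the hook.
- draw (a joint): stretch of the bail's springs in m, 9 N per mm: 0 = slack or not hooked, about 0.0035 to 0.007 when hooked and the lever is home. Pushing the lever 50 mm from its pivot with the bail hooked takes 2 to 9 N from 1.5 to 0.6 rad; dead centre is near 0.35, from where it runs in by itself to about 0.1 and rests on the catch.
- catch (a joint): spring catch under the lever's rolled end, 64 mm below the pivot: how far it is pushed down, m. 0 = sprung up, before and after the click; about 0.0015 while the lever end rides over it. From about 0.1 rad the lever needs a firm press, 8 to 15 N at 50 mm from the pivot, to click past it (5 mm of travel to the dead stop). Over 22 N bends the latch.
- coffee_pot: blue enamel coffee pot, 104 mm across the foot, 145 mm tall, standing on the shelf; origin centre of its underside. Not to be moved.
- bailer: orange plastic bailer scoop, about 150 x 100 x 80 mm with a round handle 100 mm long at its back (own -x); origin on its underside under the middle of the scoop. Not to be moved.
- hook_file: flat hook file, steel blade 150 x 14 mm (own +x) and rosewood handle 100 mm long, lying on the shelf to the locker's front, 24 mm high; origin on its underside where blade meets handle. Not to be moved.
- buoy: red-painted wooden buoy marker, 82 mm across, 160 mm tall, standing upright; origin centre of its underside. Not to be moved.

How it is judged:
By the outcome, as a careful person would: the job done as asked, in the order asked, and still so for the second after the job is handed in, with the robot touching nothing.
It also fails if it takes over 62 s, if anything falls off the work surface, if the arm or the gripper's body presses on something with over 40 N, if the wrist force passes 120 N, or if a joint passes its speed limit or range.

## Working session

There is one attempt and no reset: what is moved stays moved. The work goes in short steps, Python scripts to look and compute and a tool call to move; the robot and the scene stay as the last step left them, time stands still between calls to the robot, and variables do not carry over. Pictures are saved under pics/ and viewed, and the job is handed in when it is done.

Besides the shell and the picture viewer there is one more tool, called after "Emit:" as name(argument=value, ...) on one line, values as JSON. apply_moves: Moves the arm, as the interface text tells. Its arguments: {"type":"object","properties":{"steps":{"type":"array","items":{"type":"array","items":{"type":"number"}}},"newtons":{"type":"number"}},"required":["steps"]}

```bash
mkdir -p pics; ls; cat > h.py <<'E'
from station import *
import numpy as np, cv2
def cam(n):
    m=camera_model(n);K=np.array(m['K'],float);R=cv2.Rodrigues(np.array(m['rvec'],float))[0];t=np.array(m['tvec'],float).ravel()
    return K,R,t
def ray(n,px,c=None):
    K,R,t=c or cam(n);d=R.T@np.linalg.inv(K)@np.array([px[0],px[1],1.]);return -R.T@t,d/np.linalg.norm(d)
def atz(n,px,z,c=None):
    o,d=ray(n,px,c);return o+d*(z-o[2])/d[2]
def proj(n,p,c=None):
    K,R,t=c or cam(n);q=K@(R@np.array(p,float)+t);return q[:2]/q[2]
E
python3 - <<'E'
from h import *
print(read_state())
for n in ['scene','top','wrist']:
    im=capture(n); cv2.imwrite(f'pics/{n}0.png',im)
    K,R,t=cam(n); print(n,'pos',-R.T@t,'fwd',R[2],K[0,0])
for n in ['scene','top']:
  for th in ['fiddle','latch_place']:
    for r in spot_point(n,th)[:2]: print(n,th,r['score'],r['position'])
E
```

```text
pics
{'clock': 0.0, 'joint_positions': array([-1.45933836e+00,  3.81186413e-01,  1.29821999e+00, -2.44627139e-05,
        1.46359824e+00, -2.15294627e-01]), 'joint_velocities': array([-0.00153362,  0.00109034,  0.00053078, -0.00104778,  0.00027266,
        0.00049599]), 'joint_torque': array([-1.11968497e-03, -4.37923121e+01, -2.24556667e+01,  7.12603563e-02,
        3.52475059e-02, -1.34128677e-04]), 'tcp_pos': array([ 0.17649707, -0.52062724,  0.23815667]), 'orientation': array([2.94351923, 1.56938413, 1.69947813]), 'force': array([-0.20429403,  0.88793274,  0.16756361]), 'ft_torque': array([ 0.03228165, -0.01123303, -0.01120216]), 'width': 0.9981364190549015}
scene pos [0.97319574 0.31094526 0.99493062] fwd [-0.43763525 -0.30566319 -0.84560357] 378.91954202483146
top pos [ 0.40975179 -0.00851274  1.24179973] fwd [ 0.11216838  0.007084   -0.99366396] 368.1300995476019
wrist pos [ 0.24422475 -0.49819558  0.3847983 ] fwd [-0.26267032 -0.08753407 -0.96090691] 327.7843959689596
scene fiddle 0.6 [475.1, 269.8]
top latch_place 0.58 [335.4, 184.7]
```

View pics/scene0.png

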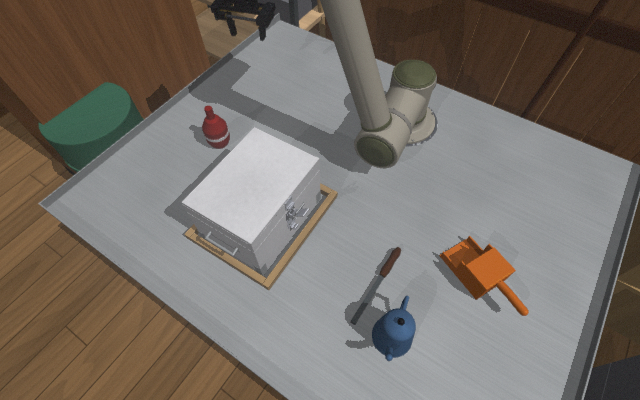

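View pics/top0.png

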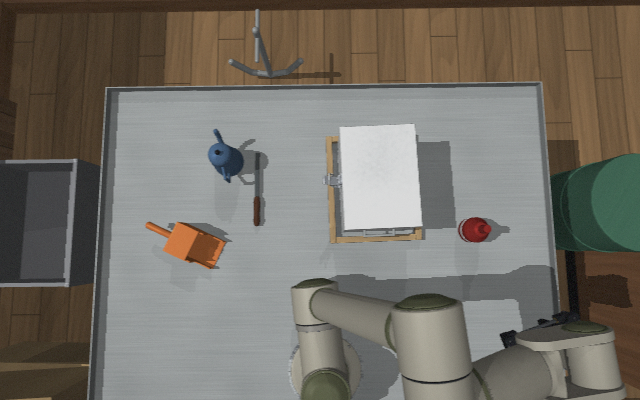

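View pics/wrist0.png

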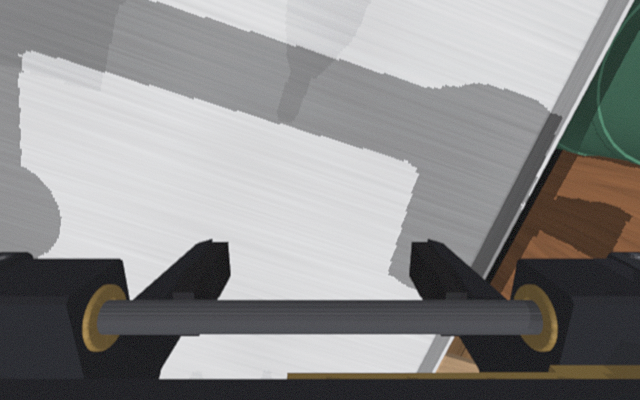

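The locker's front faces +y, which is left in the top picture, and the latch is at about (333,181) there. Next I'll measure the lid corners.

```bash
python3 - <<'E'
from h import *
a=cv2.imread('pics/top0.png')[110:260,310:440]; b=cv2.imread('pics/scene0.png')[120:300,170:350]
cv2.imwrite('pics/topc.png',cv2.resize(a,None,fx=4.6,fy=4,interpolation=cv2.INTER_CUBIC)); cv2.imwrite('pics/scc.png',cv2.resize(b,None,fx=3.3,fy=3.3,interpolation=cv2.INTER_CUBIC))
g=cv2.imread('pics/top0.png').min(2)
m=(g>200).astype(np.uint8); n,l,s,c=cv2.connectedComponentsWithStats(m); i=1+s[1:,4].argmax(); print(s[i])
cn=max(cv2.findContours((l==i).astype(np.uint8),0,2)[0],key=cv2.contourArea)
q=cv2.approxPolyDP(cn,6,True)[:,0]; print(q.tolist())
for p in q: print(p,atz('top',p,.2).round(4))
r=cv2.minAreaRect(cn);print(r)
E
```

```text
[ 340  124   82  106 7690]
[[413, 124], [340, 127], [345, 229], [421, 225]]
[413 124] [ 0.7487 -0.2622  0.2   ]
[340 127] [ 0.7423 -0.0497  0.2   ]
[345 229] [ 0.4458 -0.0595  0.2   ]
[421 225] [ 0.4549 -0.2739  0.2   ]
((380.27716064453125, 176.32015991210938), (102.36021423339844, 76.81771850585938), 87.27368927001953)
```

View pics/topc.png

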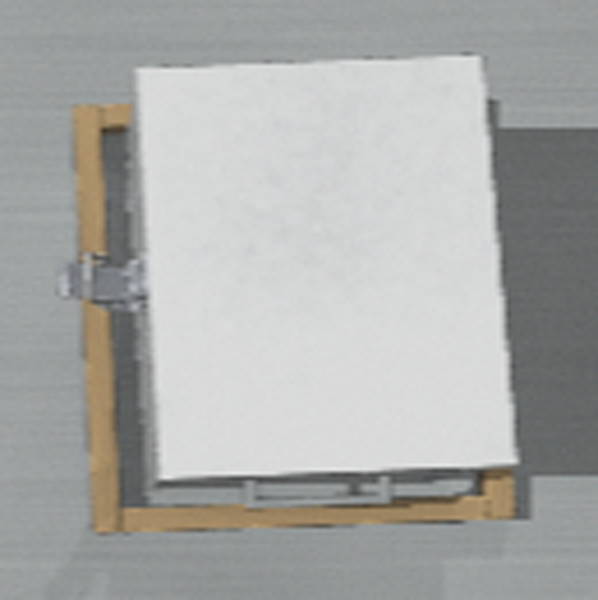

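View pics/scc.png

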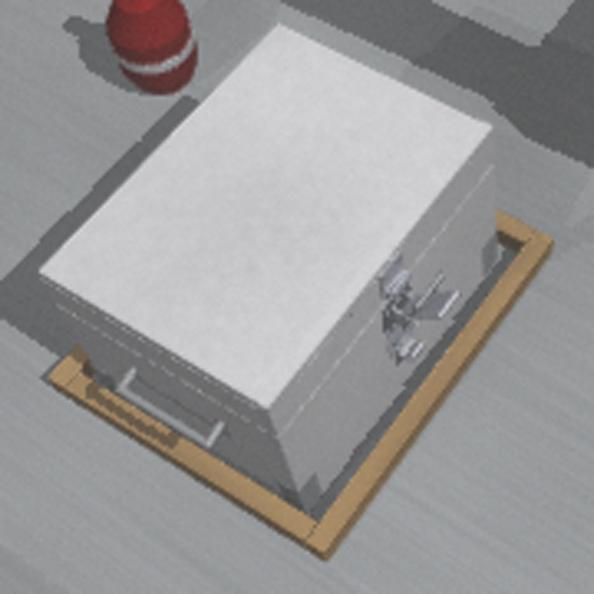

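```bash
python3 - <<'E'
from h import *
from scipy.spatial.transform import Rotation as Ro
s=read_state(); R=Ro.from_euler('xyz',s['orientation']).as_matrix(); p=s['tcp_pos']; print(R.round(3))
K,Rc,t=cam('wrist'); print('cam in tool',R.T@(-Rc.T@t-p), 'axes',(Rc@R).round(3))
im=cv2.imread('pics/wrist0.png')
def d(q,c,l):
    u=proj('wrist',p+R@np.array(q)); cv2.circle(im,tuple(int(v) for v in u),3,c,-1); print(l,u.round())
d([0,0,0],(0,0,255),'tcp')
for y in(-.009,.009):
  for z in(-.0615,-.044,.044,.0615): d([0,y,z],(0,255,0),('tip',y,z)); d([-.019,y,z],(0,255,255),('pad',y,z))
for y in(-.0375,.0375):
  for z in(-.0935,.0935): d([-.064,y,z],(255,0,0),('body',y,z)); 
cv2.imwrite('pics/wp.png',im)
E
```

```text
[[-0.     0.947  0.321]
 [ 0.     0.321 -0.947]
 [-1.     0.    -0.   ]]
cam in tool [-0.14646535  0.07135893  0.00027659] axes [[ 0.    -0.001  1.   ]
 [-0.277 -0.961 -0.001]
 [ 0.961 -0.277 -0.   ]]
tcp [319. 258.]
('tip', -0.009, -0.0615) [196. 275.]
('pad', -0.009, -0.0615) [180. 296.]
('tip', -0.009, -0.044) [231. 275.]
('pad', -0.009, -0.044) [220. 296.]
('tip', -0.009, 0.044) [408. 275.]
('pad', -0.009, 0.044) [419. 296.]
('tip', -0.009, 0.0615) [443. 275.]
('pad', -0.009, 0.0615) [458. 296.]
('tip', 0.009, -0.0615) [192. 241.]
('pad', 0.009, -0.0615) [175. 259.]
('tip', 0.009, -0.044) [228. 241.]
('pad', 0.009, -0.044) [216. 259.]
('tip', 0.009, 0.044) [410. 241.]
('pad', 0.009, 0.044) [422. 259.]
('tip', 0.009, 0.0615) [447. 241.]
('pad', 0.009, 0.0615) [463. 259.]
('body', -0.0375, -0.0935) [ 39. 446.]
('body', -0.0375, 0.0935) [599. 446.]
('body', 0.0375, -0.0935) [-27. 237.]
('body', 0.0375, 0.0935) [665. 236.]
```

View pics/wp.png

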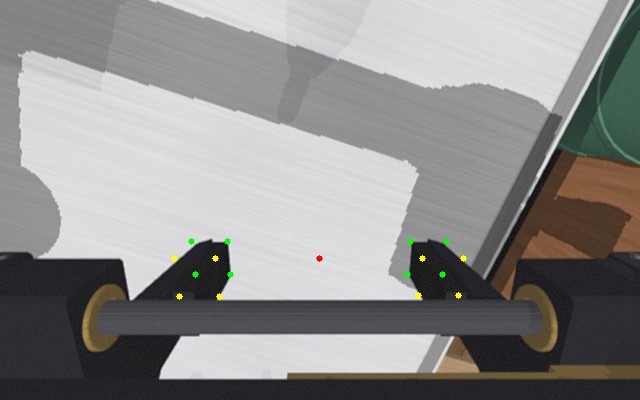

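Emit:
apply_moves(steps=[[2.35,3.25,1.0,0.071,-1],[2.35,3.25,1.0,0.071,-1],[2.35,3.25,1.0,0.071,-1],[2.35,3.25,1.0,0.071,-1],[2.35,3.25,1.0,0.071,-1]])

```text
clock: 0.85
tcp_pos: [0.2947, -0.3569, 0.2892]
orientation: [0.029, 1.571, -0.858]
force: [1.1, 0.3, 0.1]
width: 1.002
```

Emit:
apply_moves(steps=[[2.35,3.25,0.3,0.071,-1],[2.35,3.25,0.3,0.071,-1],[2.35,3.25,0.3,0.071,-1],[2.35,3.25,0,0.071,-1],[2.35,3.25,0,0.071,-1]])

```text
clock: 1.35
tcp_pos: [0.4123, -0.1944, 0.298]
orientation: [-0.138, 1.57, -0.669]
force: [-0.4, -0.5, -0.3]
width: 1.002
```

Emit:
apply_moves(steps=[[2.35,3.25,0,0.071,-1],[2.35,3.25,0,0.071,-1],[2.35,3.25,0,0.071,-1],[2.35,3.25,0,0.071,-1],[2.35,3.25,0,0.071,-1]])

```text
clock: 1.85
tcp_pos: [0.5298, -0.0318, 0.2978]
orientation: [-0.405, 1.571, -0.581]
force: [1.4, -1.3, 0.1]
width: 1.003
```

Emit:
apply_moves(steps=[[2.35,3.25,0,0.071,-1],[2.35,3.25,0,0.071,-1],[2.35,3.25,0,0.071,-1],[0,0,0,0,-1]])

```text
clock: 2.25
tcp_pos: [0.6009, 0.0675, 0.2966]
orientation: [2.285, 1.57, 2.325]
force: [-0.1, 0.5, -1.1]
width: 1.0
```

```bash
python3 - <<'E'
from h import *
s=read_state(); print(s['clock'],s['tcp_pos'],s['orientation'],s['force'],s['joint_positions'])
for n in ['scene','wrist']: cv2.imwrite(f'pics/{n}1.png',capture(n))
b=cv2.imread('pics/scene1.png')[40:300,130:450]
cv2.imwrite('pics/sc1.png',cv2.resize(b,None,fx=2.3,fy=2.3,interpolation=cv2.INTER_CUBIC))
E
```

```text
2.25 [0.60094684 0.0674905  0.29663896] [2.28538592 1.56965362 2.3252473 ] [-0.08384478  0.5015518  -1.05873548] [-8.40309048e-02  4.50645873e-01  1.01848786e+00  7.68037569e-04
  1.67330864e+00 -1.23814014e-01]
```

View pics/sc1.png

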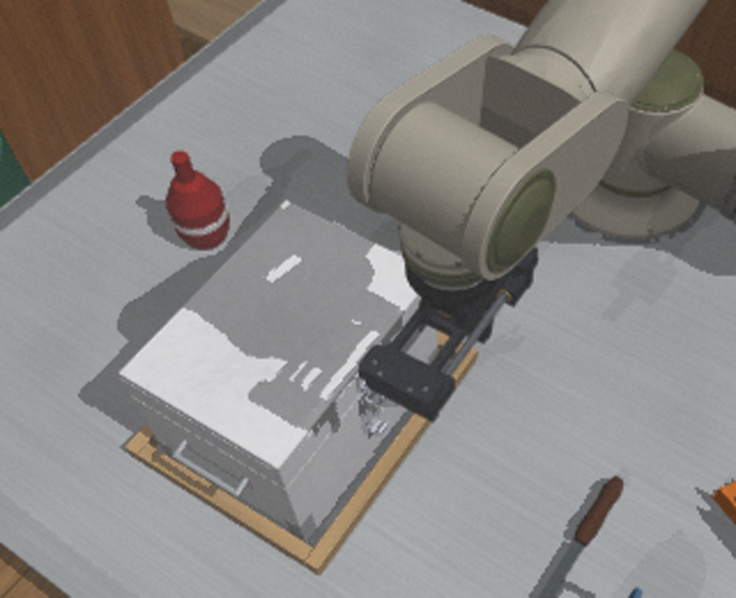

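View pics/wrist1.png

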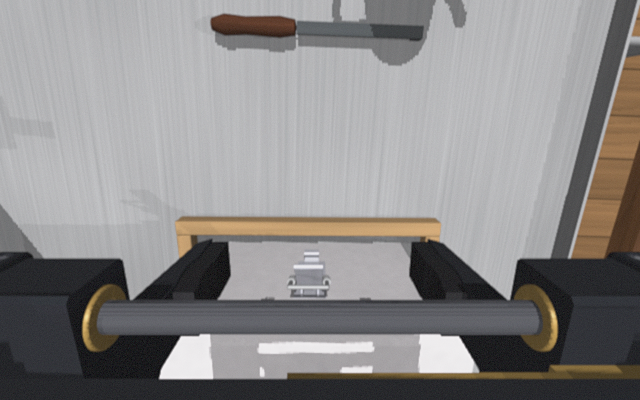

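```bash
python3 - <<'E'
from h import *
b=cv2.imread('pics/wrist1.png')[205:380,160:460]
b=cv2.resize(b,None,fx=2.6,fy=2.6,interpolation=cv2.INTER_CUBIC)
c=cv2.imread('pics/wrist1.png')[240:305,270:350]
cv2.imwrite('pics/w1a.png',b);cv2.imwrite('pics/w1b.png',cv2.resize(c,None,fx=9,fy=9,interpolation=cv2.INTER_CUBIC))
E
```

```text
(no output)
```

View pics/w1a.png

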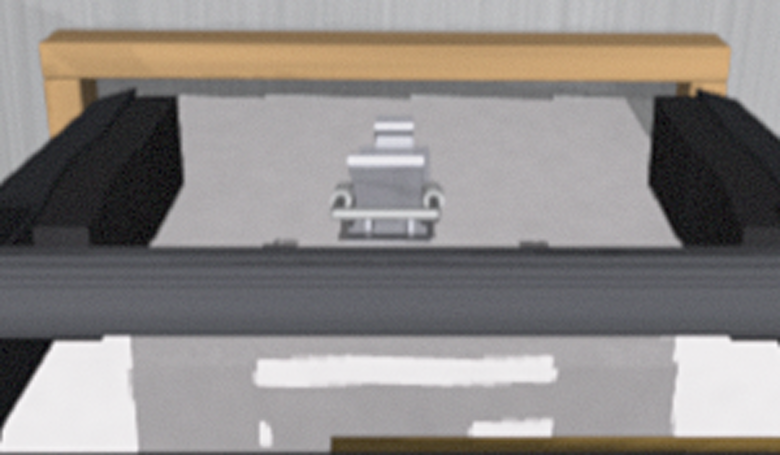

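View pics/w1b.png

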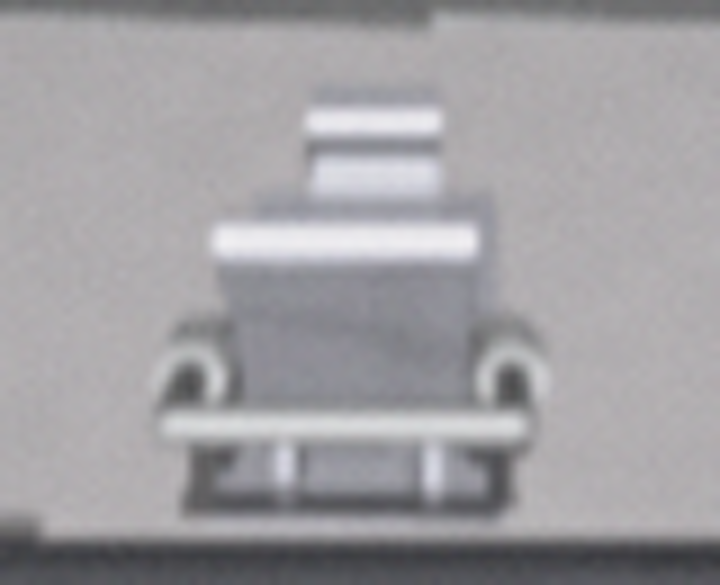

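```bash
cat > geo.py <<'E'
import numpy as np
psi=0.033
def uv(): return np.array([np.cos(psi),np.sin(psi),0]),np.array([-np.sin(psi),np.cos(psi),0])
def dirs(a): return np.array([np.sin(a),-np.cos(a)]),-np.array([np.cos(a),np.sin(a)])
def P(px,py,o,z,w=0):
    u,v=uv(); return np.array([px,py,0])+u*w+v*o+np.array([0,0,z])
def leverpt(px,py,a,d,n=0,w=0,zp=.134):
    D,N=dirs(a); q=D*d-N*n; return P(px,py,q[0],zp+q[1],w)
def wire(px,py,a,lean,w=0,zp=.134):
    D,N=dirs(a); h=D*.0137+N*.0028; q=h+.046*np.array([-np.sin(lean),np.cos(lean)]); return P(px,py,q[0],zp+q[1],w)
E
python3 - <<'E'
from h import *
from geo import *
from scipy.optimize import least_squares
c=cam('wrist')
m={'tip':(308.3,266.9),'wire':(308.1,287.2)}
def f(q):
    px,py,a=q
    return np.r_[proj(0,leverpt(px,py,a,.063,.002),c)-m['tip'],proj(0,wire(px,py,a,a-2.64),c)-m['wire']]
r=least_squares(f,[.594,-.043,2.25],x_scale=[.01,.01,.1]);print(r.x,r.fun)
px,py,a=r.x
for w in(-.013,.013):print(proj(0,leverpt(px,py,a,.063,.002,w),c))
for w in(-.019,.019):print(proj(0,wire(px,py,a,a-2.64,w),c))
print('catch',proj(0,P(px,py,-.004,.070),c),'tip',leverpt(px,py,a,.063,.0045),'wire',wire(px,py,a,a-2.64))
# batten top inner/outer edge at front, z=.025
for q in [(200,218),(430,219),(200,235),(430,236)]: print(q,atz('wrist',q,.025,c).round(4))
E
```

```text
[ 0.59323552 -0.07272028  1.90283229] [ 0.07704668 -0.00489641 -0.0748582   0.00487417]
[294.94946182 266.88182895]
[321.80617797 266.90837977]
[287.82691531 287.18314694]
[328.22686762 287.22660516]
catch [311.14363766 279.7327503 ] tip [ 0.59131883 -0.01465979  0.15879023] wire [ 0.59175788 -0.02795933  0.16987597]
(200, 218) [ 0.4404 -0.0143  0.025 ]
(430, 219) [ 0.7508 -0.0052  0.025 ]
(200, 235) [ 0.4388 -0.0389  0.025 ]
(430, 236) [ 0.7539 -0.0297  0.025 ]
```

```bash
python3 - <<'E'
from h import *
from geo import *
c=cam('wrist')
for py in(-.055,-.049,-.043):
  for a in(2.15,2.25,2.35):
    px=.594
    print(py,a,[proj(0,q,c).round(1).tolist() for q in (leverpt(px,py,a,.063,.002),wire(px,py,a,a-2.64),P(px,py,-.004,.07))],
      proj(0,leverpt(px,py,a,.063,.002,.013),c)[0]-proj(0,leverpt(px,py,a,.063,.002,-.013),c)[0],proj(0,wire(px,py,a,a-2.64,.019),c)[0]-proj(0,wire(px,py,a,a-2.64,-.019),c)[0])
# lid front top edge rows expected
print([proj(0,P(.594,py-.012,0,.2),c).round(1) for py in(-.055,-.043)],[proj(0,P(.594,py-.012,0,0),c).round(1) for py in(-.055,-.043)])
E
```

```text
-0.055 2.15 [[309.2, 263.7], [309.1, 285.6], [312.1, 267.2]] 28.290128703222933 41.97568794714522
-0.055 2.25 [[309.1, 270.1], [309.0, 292.1], [312.1, 267.2]] 28.642793913449452 42.230794545808635
-0.055 2.35 [[309.0, 276.9], [308.9, 298.8], [312.1, 267.2]] 28.952436720528624 42.40903437611729
-0.049 2.15 [[309.4, 257.7], [309.2, 279.6], [312.2, 262.8]] 28.44689231416521 42.211843084448276
-0.049 2.25 [[309.3, 264.1], [309.1, 286.2], [312.2, 262.8]] 28.803501422560885 42.46983703749629
-0.049 2.35 [[309.1, 270.8], [309.1, 292.9], [312.2, 262.8]] 29.11664762700599 42.65010469685575
-0.043 2.15 [[309.6, 251.7], [309.4, 273.7], [312.4, 258.5]] 28.605402948923086 42.450670472478635
-0.043 2.25 [[309.4, 258.0], [309.3, 280.2], [312.4, 258.5]] 28.96602248583463 42.711601078517845
-0.043 2.35 [[309.3, 264.7], [309.3, 286.9], [312.4, 258.5]] 29.282731884183136 42.89393137068947
[array([308.3, 344.4]), array([308.6, 332.9])] [array([313. , 249.7]), array([313.2, 242.2])]
```

Emit:
apply_moves(steps=[[-0.8,-1.0,-3,0,1],[0,-1.0,-3,0,1],[0,-1,-2.5,0,1],[0,-0.5,-1,0,1],[0,0,0,0,1]])

```text
clock: 2.85
tcp_pos: [0.591, 0.0279, 0.2022]
orientation: [3.015, 1.569, 3.047]
force: [-0.5, 0.1, -0.2]
width: 0.569
```

Emit:
apply_moves(steps=[[0,0,0,0,1],[0,0,0,0,1],[0,0,0,0,1]])

```text
clock: 3.15
tcp_pos: [0.5919, 0.0294, 0.2038]
orientation: [-0.17, 1.569, -0.136]
force: [0.5, -0.7, -0.4]
width: 0.298
```

```bash
python3 - <<'E'
from h import *
s=read_state(); print(s['clock'],s['tcp_pos'],s['force'],s['width'])
for n in ['scene','wrist']: cv2.imwrite(f'pics/{n}2.png',capture(n))
cv2.imwrite('pics/w2.png',cv2.resize(cv2.imread('pics/wrist2.png')[200:345,220:400],None,fx=4,fy=4,interpolation=cv2.INTER_CUBIC))
b=cv2.imread('pics/scene2.png')[120:280,220:380]
cv2.imwrite('pics/sc2.png',cv2.resize(b,None,fx=3.6,fy=3.6,interpolation=cv2.INTER_CUBIC))
E
```

```text
3.15 [0.59185954 0.02938286 0.20381459] [ 0.47901362 -0.69406991 -0.37008949] 0.298396519913203
```

View pics/w2.png

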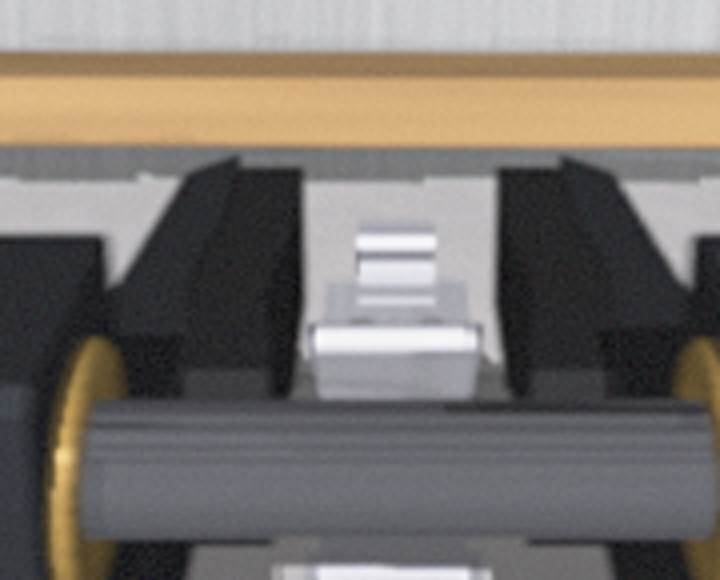

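View pics/sc2.png

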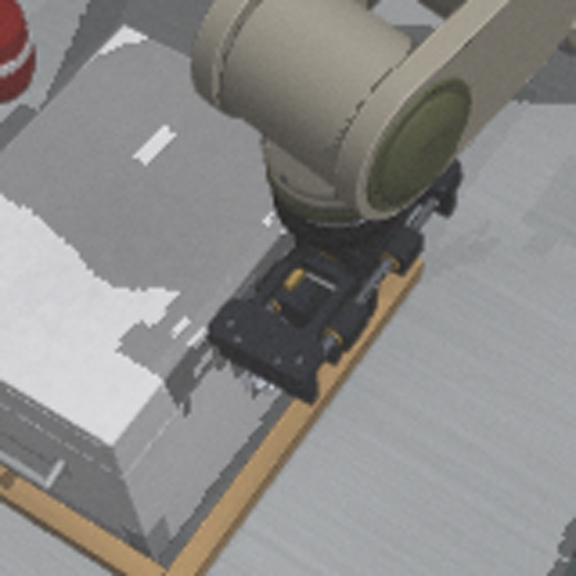

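```bash
python3 - <<'E'
from h import *
from geo import *
from scipy.optimize import least_squares
c2=cam('wrist')
# recover pose-1 camera: same orientation approx (yaw equal), tool shift
s=read_state(); d=np.array([0.60094684,0.0674905,0.29663896])-s['tcp_pos']
K,R,t=c2; c1=(K,R,t-R@d)
tip1=(308.3,266.9);wire1=(308.1,287.2);tip2=(319,284.5)
def f(q):
    px,py,a=q
    return np.r_[proj(0,leverpt(px,py,a,.063,.002),c1)-tip1,proj(0,wire(px,py,a,a-2.64),c1)-wire1,proj(0,leverpt(px,py,a,.063,.002),c2)-tip2,(a-2.25)/.03]
r=least_squares(f,[.594,-.043,2.25],x_scale=[.01,.01,.1]);print(r.x,r.fun.round(1))
px,py,a=r.x
print('tip',leverpt(px,py,a,.062,.0045),'wire',wire(px,py,a,a-2.64))
o1,d1=ray(0,tip1,c1);o2,d2=ray(0,tip2,c2)
A=np.c_[d1,-d2];k=np.linalg.lstsq(A,o2-o1,rcond=None)[0];print(o1+d1*k[0],o2+d2*k[1])
print([proj(0,P(px,py,-.004,.07),c).round(1) for c in(c1,c2)],[proj(0,P(px,py,-.012,0),c).round(1) for c in(c1,c2)])
E
```

```text
[ 0.59441614 -0.04858512  2.25222065] [-0.5  0.1 -0.4  2.   0.5 -1.4  0.1]
tip [ 0.59292087 -0.00329041  0.17654884] wire [ 0.59343297 -0.01880302  0.18303948]
[0.59335851 0.00181035 0.18032296] [0.59245318 0.00128142 0.18061622]
[array([311.1, 264.9]), array([319.5, 274.3])] [array([312.3, 247.7]), array([319.5, 250.9])]
```

Emit:
apply_moves(steps=[[0,0,-0.9,0,1],[0,0,-0.9,0,1],[0,0,0,0,1],[0,0,0,0,1],[0,0,0,0,1]])

```text
clock: 3.75
tcp_pos: [0.5917, 0.0291, 0.1849]
orientation: [-0.181, 1.57, -0.147]
force: [0.1, -0.5, 0.6]
width: 0.002
```

Emit:
apply_moves(steps=[[0,-0.7,0,0,1],[0,-0.7,0,0,1],[0,-0.7,0,0,1],[0,-0.7,0,0,1],[0,0,0,0,1]])

```text
clock: 4.25
tcp_pos: [0.5916, -0.0, 0.1848]
orientation: [-0.94, 1.571, -0.907]
force: [0.0, -0.6, 0.4]
width: 0.004
```

```bash
python3 - <<'E'
from h import *
s=read_state(); print(s['clock'],s['tcp_pos'],s['force'],s['width'])
cv2.imwrite('pics/wrist3.png',capture('wrist'))
cv2.imwrite('pics/w3.png',cv2.resize(cv2.imread('pics/wrist3.png')[200:345,220:400],None,fx=4,fy=4,interpolation=cv2.INTER_CUBIC))
E
```

```text
4.25 [ 5.91620180e-01 -1.21049909e-05  1.84768846e-01] [ 0.04379138 -0.58012961  0.40901105] 0.0037171319976126685
```

View pics/w3.png

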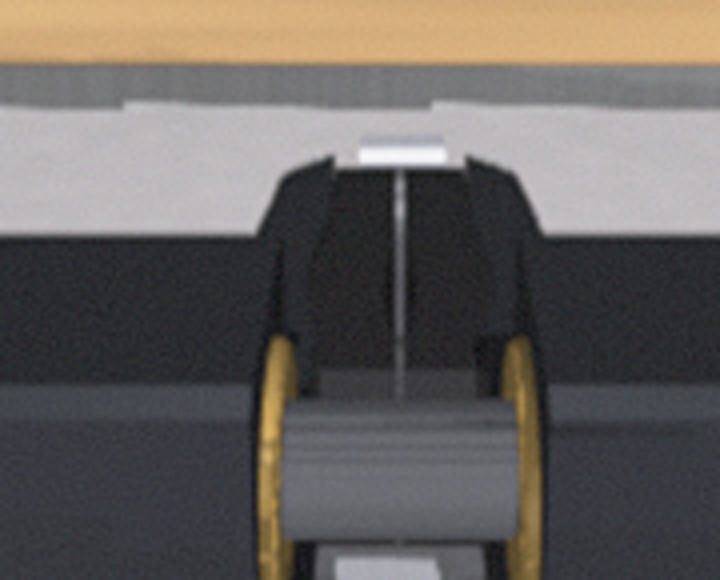

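Emit:
apply_moves(steps=[[0,-0.5,0,0,1],[0,-0.5,0,0,1],[0,-0.5,0,0,1],[0,-0.5,0,0,1],[0,0,0,0,1]])

```text
clock: 4.8
tcp_pos: [0.5916, -0.0196, 0.1847]
orientation: [-1.81, 1.571, -1.777]
force: [-0.5, 0.6, -0.0]
width: 0.006
```

Emit:
apply_moves(steps=[[0,-0.5,0,0,1],[0,-0.5,0,0,1],[0,0,0,0,1]])

```text
clock: 5.1
tcp_pos: [0.5916, -0.0295, 0.1847]
orientation: [-1.358, 1.571, -1.325]
force: [0.0, -0.5, -0.5]
width: 0.003
```

```bash
python3 - <<'E'
from h import *
s=read_state(); print(s['clock'],s['tcp_pos'],s['force'],s['width'])
for n in ['scene','wrist','top']: cv2.imwrite(f'pics/{n}4.png',capture(n))
cv2.imwrite('pics/w4.png',cv2.resize(cv2.imread('pics/wrist4.png')[200:400,220:400],None,fx=3,fy=3,interpolation=cv2.INTER_CUBIC))
b=cv2.imread('pics/scene4.png')[180:260,240:340]
cv2.imwrite('pics/sc4.png',cv2.resize(b,None,fx=7,fy=7,interpolation=cv2.INTER_CUBIC))
E
```

```text
5.1 [ 0.59158371 -0.02950264  0.18473071] [ 0.01131404 -0.48864482 -0.51866793] 0.002966593509045263
```

View pics/w4.png

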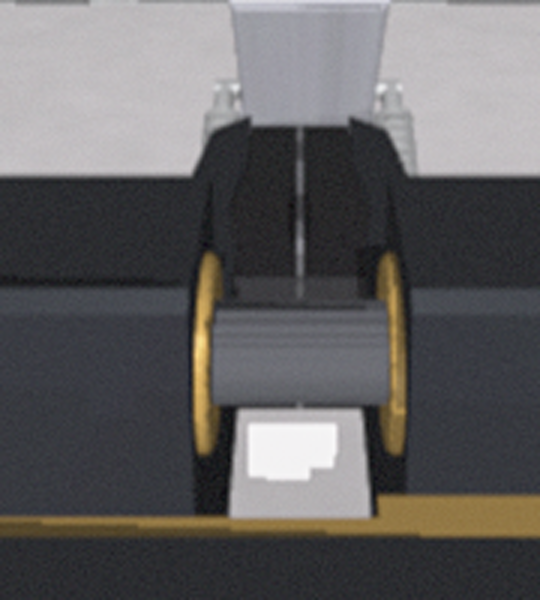

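View pics/sc4.png

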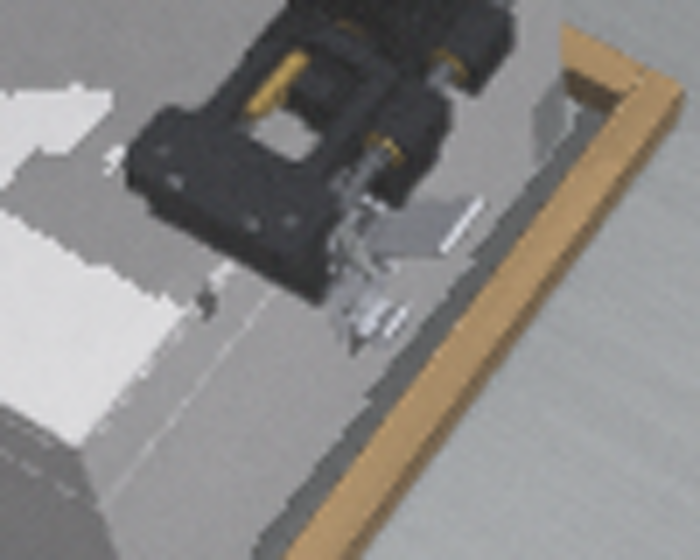

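Emit:
apply_moves(steps=[[0,0,2,0,1],[0,1,2,0,1],[0,4,2,0,1],[0,4,0,0,1],[0,0,0,0,1]])

```text
clock: 5.75
tcp_pos: [0.5912, 0.0651, 0.2455]
orientation: [0.569, 1.569, 0.608]
force: [-0.6, -0.4, 0.7]
width: 0.006
```

```bash
python3 - <<'E'
from h import *
s=read_state(); print(s['clock'],s['tcp_pos'],s['force'],s['width'])
for n in ['wrist']: cv2.imwrite(f'pics/{n}5.png',capture(n))
cv2.imwrite('pics/w5.png',cv2.resize(cv2.imread('pics/wrist5.png')[200:400,220:400],None,fx=3,fy=3,interpolation=cv2.INTER_CUBIC))
E
```

```text
5.75 [0.5912074  0.0650869  0.24546098] [-0.58801133 -0.44648495  0.68124158] 0.005586840611848752
```

View pics/w5.png

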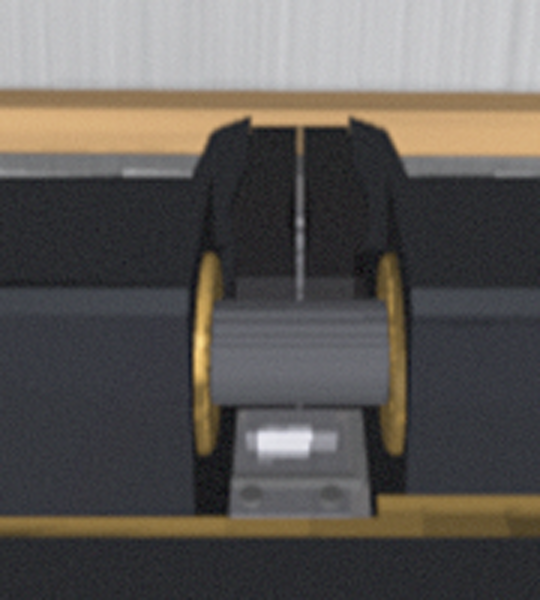

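Emit:
apply_moves(steps=[[0,-3.8,0.5,0,1],[0,-3.8,0.5,0,1],[0,-4,0,0,1],[0,0,0,0,1]])

```text
clock: 6.2
tcp_pos: [0.5913, -0.06, 0.2542]
orientation: [-2.275, 1.569, -2.247]
force: [0.4, -0.1, -0.8]
width: 0.005
```

```bash
python3 - <<'E'
from h import *
s=read_state(); print(s['clock'],s['tcp_pos'],s['force'],s['width'])
for n in ['wrist']: cv2.imwrite(f'pics/{n}6.png',capture(n))
cv2.imwrite('pics/w6.png',cv2.resize(cv2.imread('pics/wrist6.png')[120:270,230:410],None,fx=4,fy=4,interpolation=cv2.INTER_CUBIC))
E
```

```text
6.2 [ 0.59134061 -0.05998514  0.254168  ] [ 0.37706615 -0.08581015 -0.83674639] 0.0053647569830312025
```

View pics/w6.png

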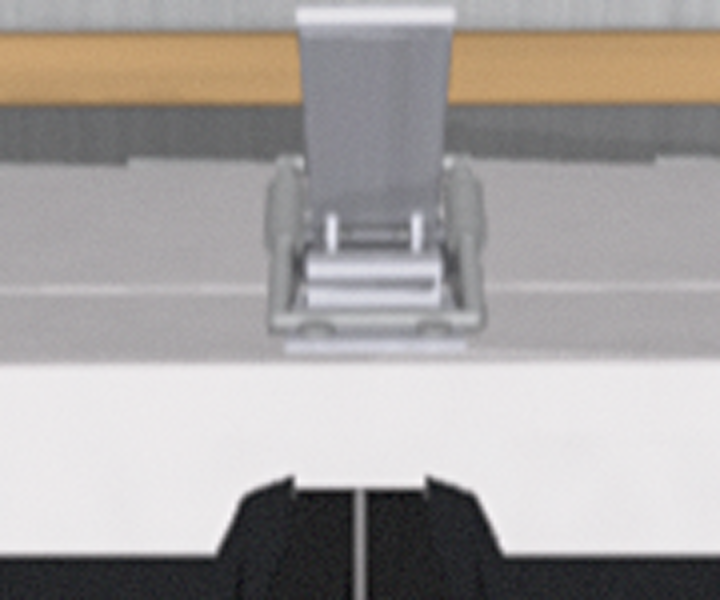

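```bash
python3 - <<'E'
from h import *
from geo import *
c=cam('wrist')
for q in [(232,210.3),(324,210),(400,209.5)]: print('lid edge',atz(0,q,.2,c).round(4))
for q in [(232,192.8),(400,192)]: print('seam .152',atz(0,q,.152,c).round(4))
L=[(304.7,122),(344,122)]
for q in L: print('lever tip z.18',atz(0,q,.18,c).round(4))
print('hook lip z.174',atz(0,(324,187),.174,c).round(4))
for q in [(240,128),(400,128),(240,145.5),(400,145.5)]: print('batten',atz(0,q,.025,c).round(4))
E
```

```text
lid edge [ 0.5349 -0.0523  0.2   ]
lid edge [ 0.594  -0.0504  0.2   ]
lid edge [ 0.6427 -0.0487  0.2   ]
seam .152 [ 0.5225 -0.0536  0.152 ]
seam .152 [ 0.654  -0.0491  0.152 ]
lever tip z.18 [0.5799 0.0033 0.18  ]
lever tip z.18 [0.6056 0.004  0.18  ]
hook lip z.174 [ 0.594  -0.0415  0.174 ]
batten [ 0.5006 -0.0122  0.025 ]
batten [ 0.6798 -0.0071  0.025 ]
batten [ 0.4998 -0.0317  0.025 ]
batten [ 0.6817 -0.0265  0.025 ]
```

Emit:
apply_moves(steps=[[0.3,3,0,0,1],[0,3,0,0,1],[0,0,-3,0,1],[0,0,-2,0,1],[0,0,-0.5,0,1]])

```text
clock: 6.75
tcp_pos: [0.5935, 0.0061, 0.1975]
orientation: [2.903, 1.566, 2.938]
force: [-0.3, 0.9, 0.1]
width: 0.004
```

Emit:
apply_moves(steps=[[0,0,-0.8,0,1],[0,0,-0.8,0,1],[0,0,-0.8,0,1],[0,0,-0.8,0,1],[0,0,0,0,1]])

```text
clock: 7.25
tcp_pos: [0.5944, 0.0053, 0.1674]
orientation: [2.448, 1.57, 2.482]
force: [-0.6, -0.1, -0.9]
width: 0.006
```

Emit:
apply_moves(steps=[[0,0,-0.6,0,1],[0,0,-0.6,0,1],[0,0,-0.6,0,1],[0,0,-0.6,0,1],[0,0,0,0,1]])

```text
clock: 7.75
tcp_pos: [0.5942, 0.005, 0.1427]
orientation: [3.091, 1.569, 3.124]
force: [0.2, -0.1, 1.4]
width: 0.003
```

```bash
python3 - <<'E'
from h import *
s=read_state(); print(s['clock'],s['tcp_pos'],s['force'],s['width'])
for n in ['wrist','scene']: cv2.imwrite(f'pics/{n}7.png',capture(n))
cv2.imwrite('pics/w7.png',cv2.resize(cv2.imread('pics/wrist7.png')[120:400,220:420],None,fx=2.1,fy=2.1,interpolation=cv2.INTER_CUBIC))
b=cv2.imread('pics/scene7.png')[180:260,240:340]
cv2.imwrite('pics/sc7.png',cv2.resize(b,None,fx=7,fy=7,interpolation=cv2.INTER_CUBIC))
E
```

```text
7.75 [0.59424448 0.00496885 0.14270274] [ 0.22255162 -0.07284947  1.44348983] 0.0030615886479954282
```

View pics/sc7.png

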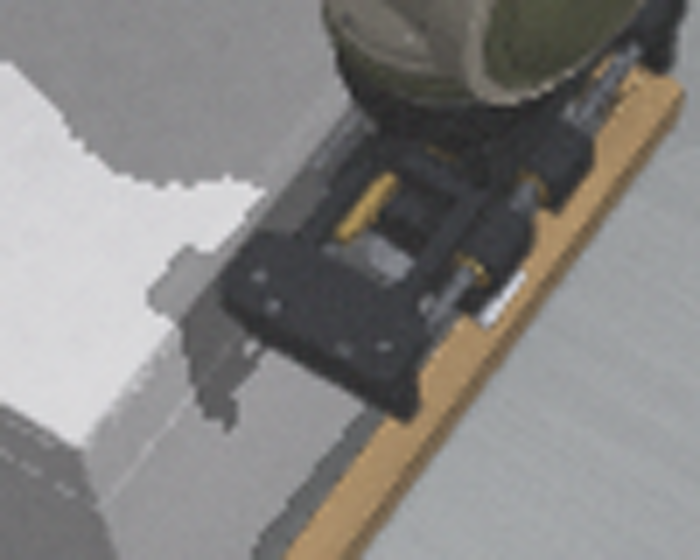

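View pics/w7.png

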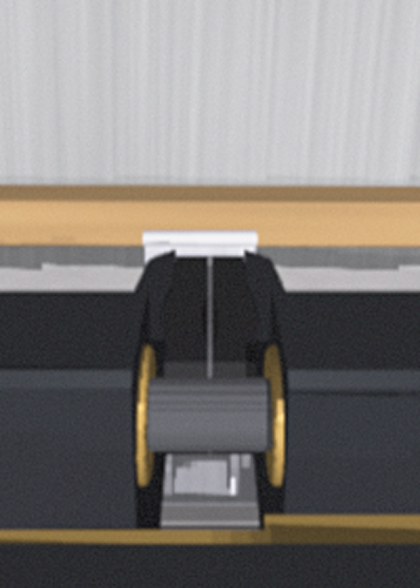

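Emit:
apply_moves(steps=[[0,0,-0.4,0,1],[0,0,-0.4,0,1],[0,0,0,0,1]])

```text
clock: 8.15
tcp_pos: [0.5947, 0.0054, 0.1357]
orientation: [0.473, 1.57, 0.507]
force: [0.5, 1.6, 3.5]
width: 0.006
```

Emit:
apply_moves(steps=[[0,0,3,0,1],[0,0,4,0,1],[0,-3,4,0,1],[0,-3.3,0.9,0,1],[0,0,0,0,1]])

```text
clock: 8.65
tcp_pos: [0.5949, -0.0612, 0.2562]
orientation: [-0.685, 1.567, -0.654]
force: [-0.3, 0.1, -0.8]
width: 0.001
```

```bash
python3 - <<'E'
from h import *
s=read_state(); print(s['clock'],s['tcp_pos'],s['force'],s['width'])
for n in ['wrist']: cv2.imwrite(f'pics/{n}8.png',capture(n))
cv2.imwrite('pics/w8.png',cv2.resize(cv2.imread('pics/wrist8.png')[100:270,230:410],None,fx=3.5,fy=3.5,interpolation=cv2.INTER_CUBIC))
E
```

```text
8.65 [ 0.59491311 -0.06124094  0.25624175] [-0.26208236  0.08859613 -0.79322479] 0.0006117898336879868
```

View pics/w8.png

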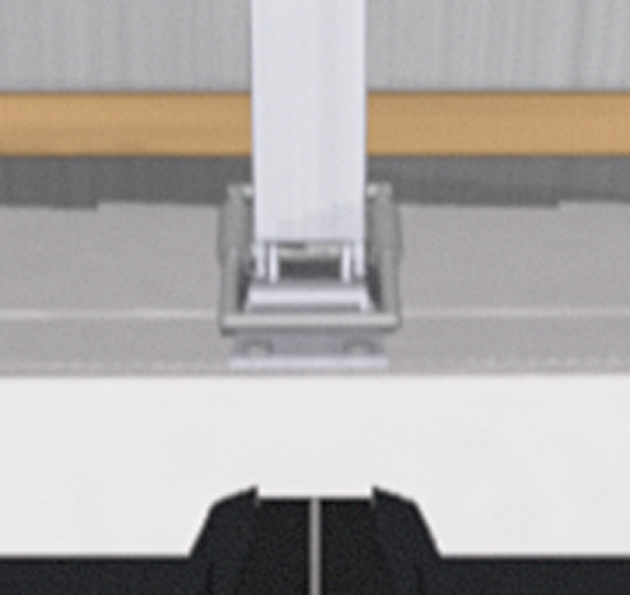

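Emit:
apply_moves(steps=[[0,4,0,0.131,1],[0,4,0,0.131,1],[0,4,0,0.131,1],[0,4,0,0.131,1],[0,2,0,0.131,1]])

```text
clock: 9.2
tcp_pos: [0.5934, 0.126, 0.2535]
orientation: [2.259, 1.568, 2.957]
force: [0.2, -0.0, 0.3]
width: 0.009
```

Emit:
apply_moves(steps=[[0,0,0,0.131,1],[0,0,0,0.131,1],[0,0,0,0.131,1],[0,0,0,0.131,1],[0,0,0,0.131,1]])

```text
clock: 9.7
tcp_pos: [0.5939, 0.1232, 0.2534]
orientation: [1.802, 1.568, -3.131]
force: [0.2, 0.0, 0.5]
width: 0.005
```

Emit:
apply_moves(steps=[[0,0,0,0.131,1],[0,0,0,0.131,1],[0,0,0,0,1],[0,0,0,0,1]])

```text
clock: 10.1
tcp_pos: [0.5942, 0.1227, 0.254]
orientation: [1.54, 1.569, -3.14]
force: [-0.2, -0.2, 0.1]
width: -0.001
```

```bash
python3 - <<'E'
from h import *
from scipy.spatial.transform import Rotation as Ro
s=read_state(); print(s['clock'],s['tcp_pos'],s['force'],s['joint_positions'].round(2))
R=Ro.from_euler('xyz',s['orientation']).as_matrix(); print(R.round(3))
for n in ['wrist','scene','top']: cv2.imwrite(f'pics/{n}9.png',capture(n))
b=cv2.imread('pics/scene9.png')[130:300,220:420]
cv2.imwrite('pics/sc9.png',cv2.resize(b,None,fx=3.5,fy=3.5,interpolation=cv2.INTER_CUBIC))
for q in [(257,195),(257,225),(257,155),(240,160),(262,180)]: print(q,atz('top',q,.02).round(3))
E
```

```text
10.1 [0.59417109 0.1227457  0.25399774] [-0.21111538 -0.20805362  0.13483121] [ 0.01  0.47  1.1   0.    1.57 -1.59]
[[-0.001 -0.999 -0.032]
 [-0.    -0.032  0.999]
 [-1.     0.001  0.   ]]
(257, 195) [0.569 0.225 0.02 ]
(257, 225) [0.468 0.224 0.02 ]
(257, 155) [0.705 0.226 0.02 ]
(240, 160) [0.689 0.284 0.02 ]
(262, 180) [0.619 0.208 0.02 ]
```

View pics/sc9.png

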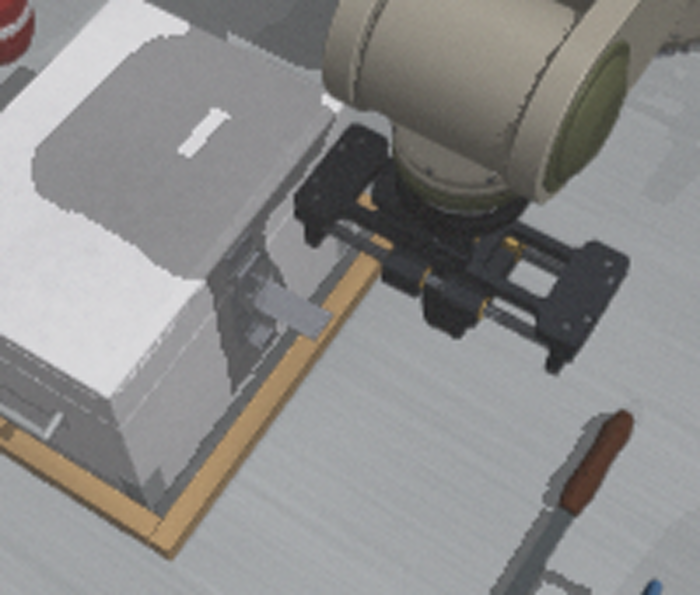

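View pics/wrist9.png

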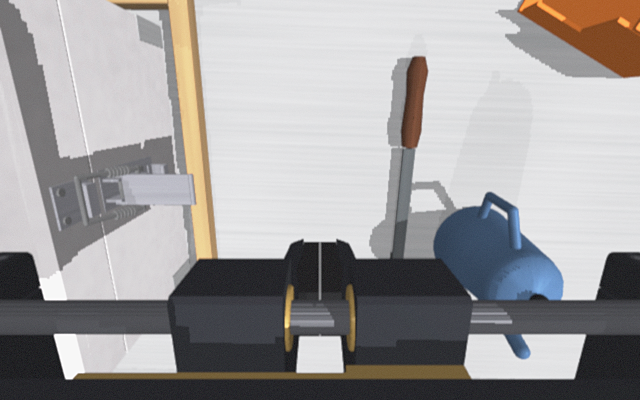

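```bash
python3 - <<'E'
from h import *
from geo import *
c=cam('wrist')
for a in(1.3,1.4,1.5,1.57,1.65):
  print(a,[proj(0,leverpt(.594,-.0395,a,.0635,.002,w),c).round(1).tolist() for w in(-.013,.013)])
cv2.imwrite('pics/w9.png',cv2.resize(cv2.imread('pics/wrist9.png')[140:320,0:220],None,fx=3.4,fy=3.4,interpolation=cv2.INTER_CUBIC))
E
```

```text
1.3 [[205.0, 169.4], [207.8, 198.2]]
1.4 [[204.0, 170.8], [206.9, 200.1]]
1.5 [[202.1, 172.2], [205.1, 202.1]]
1.57 [[200.2, 173.2], [203.3, 203.6]]
1.65 [[197.6, 174.4], [200.8, 205.3]]
```

View pics/w9.png

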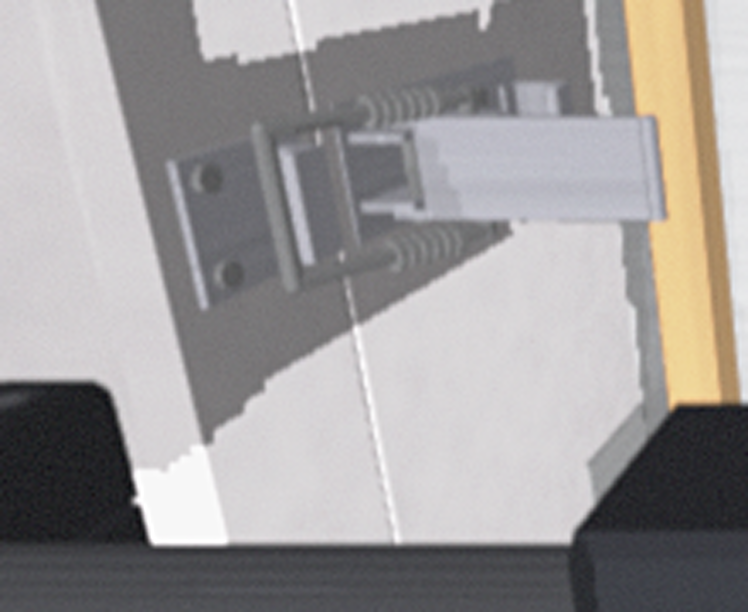

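Emit:
apply_moves(steps=[[-0.4,-2.2,-3,0,1],[0,0,-4,0,1],[0,0,-4,0,1],[0,0,-4,0,1],[0,0,-1.9,0,1]])

```text
clock: 10.75
tcp_pos: [0.589, 0.1001, 0.0823]
orientation: [1.513, 1.566, 3.118]
force: [0.9, -0.6, 0.7]
width: 0.008
```

Emit:
apply_moves(steps=[[0,0,0,0,1],[0,0,-0.4,0,1],[0,0,-0.4,0,1]])

```text
clock: 11.05
tcp_pos: [0.5914, 0.1002, 0.079]
orientation: [-1.635, 1.568, -0.029]
force: [0.6, -0.2, 0.2]
width: 0.004
```

Emit:
apply_moves(steps=[[0,0,-0.3,0,1],[0,0,-0.3,0,1],[0,0,0,0,1]])

```text
clock: 11.35
tcp_pos: [0.5908, 0.1002, 0.072]
orientation: [-1.732, 1.57, -0.126]
force: [1.1, -0.8, 1.1]
width: 0.005
```

```bash
cat > look.py <<'E'
from h import *
import sys
k=sys.argv[1]
s=read_state(); print(s['clock'],s['tcp_pos'].round(4),s['force'].round(2))
for n in ['wrist','scene']: cv2.imwrite(f'pics/{n}{k}.png',capture(n))
a=cv2.resize(cv2.imread(f'pics/wrist{k}.png')[60:340,0:300],None,fx=1.6,fy=1.6,interpolation=cv2.INTER_CUBIC)
b=cv2.resize(cv2.imread(f'pics/scene{k}.png')[190:260,250:330],None,fx=6,fy=6,interpolation=cv2.INTER_CUBIC)
cv2.imwrite(f'pics/l{k}a.png',a);cv2.imwrite(f'pics/l{k}b.png',b)
E
python3 look.py 10
```

```text
11.35 [0.5908 0.1002 0.072 ] [ 1.06 -0.8   1.15]
```

View pics/l10a.png

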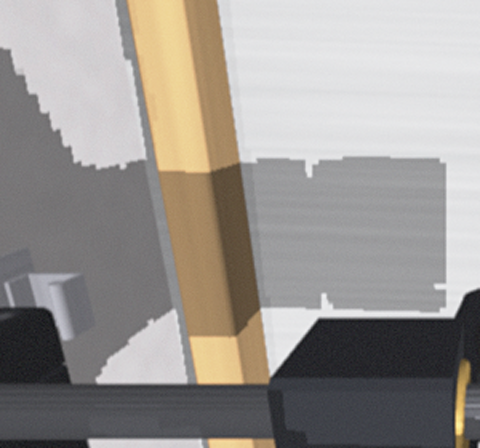

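View pics/l10b.png

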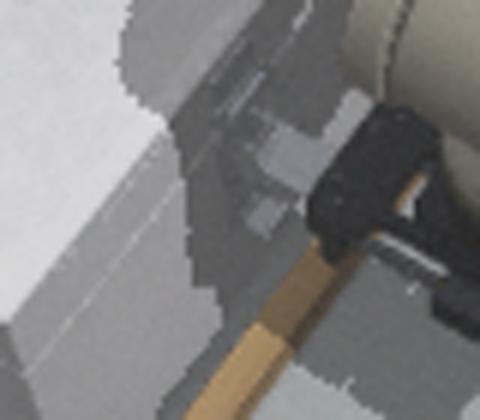

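Emit:
apply_moves(steps=[[0,0,-0.3,0,1],[0,0,-0.3,0,1],[0,0,0,0,1]])

```text
clock: 11.75
tcp_pos: [0.5906, 0.1001, 0.0655]
orientation: [-2.728, 1.571, -1.122]
force: [1.5, 0.7, 1.9]
width: 0.004
```

Emit:
apply_moves(steps=[[0,0,-0.3,0,1],[0,0,-0.3,0,1],[0,0,0,0,1]])

```text
clock: 12.05
tcp_pos: [0.5905, 0.1, 0.0594]
orientation: [1.827, 1.57, -2.85]
force: [0.8, -0.9, 3.0]
width: 0.003
```

Emit:
apply_moves(steps=[[0,-0.1,-0.4,0,1],[0,-0.15,-0.4,0,1],[0,-0.15,-0.4,0,1],[0,0,0,0,1]])

```text
clock: 12.45
tcp_pos: [0.5904, 0.0963, 0.0472]
orientation: [0.941, 1.57, 2.547]
force: [1.7, 2.0, 3.3]
width: -0.0
```

Emit:
apply_moves(steps=[[0,-0.2,-0.3,0,1],[0,-0.2,-0.3,0,1],[0,-0.2,-0.3,0,1],[0,0,0,0,1]])

```text
clock: 12.85
tcp_pos: [0.5903, 0.09, 0.0382]
orientation: [1.304, 1.57, 2.91]
force: [0.8, 3.1, 2.2]
width: 0.006
```

Emit:
apply_moves(steps=[[0,-0.2,-0.25,0,1],[0,-0.25,-0.25,0,1],[0,-0.2,-0.2,0,1],[0,0,0,0,1]])

```text
clock: 13.25
tcp_pos: [0.5902, 0.0834, 0.0313]
orientation: [1.51, 1.57, 3.116]
force: [-0.2, 2.4, 0.5]
width: 0.003
```

Emit:
apply_moves(steps=[[0,-0.2,-0.15,0,1],[0,-0.2,-0.15,0,1],[0,-0.2,-0.1,0,1],[0,0,0,0,1]])

```text
clock: 13.65
tcp_pos: [0.5904, 0.0772, 0.0275]
orientation: [1.885, 1.57, -2.793]
force: [0.7, 1.7, 0.3]
width: 0.003
```

```bash
python3 look.py 11
```

```text
13.65 [0.5904 0.0772 0.0275] [0.66 1.69 0.26]
```

View pics/l11a.png

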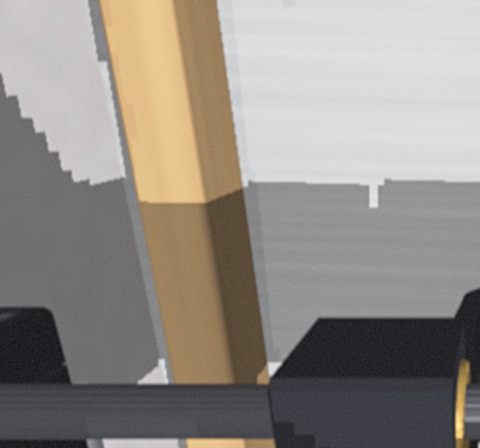

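View pics/l11b.png

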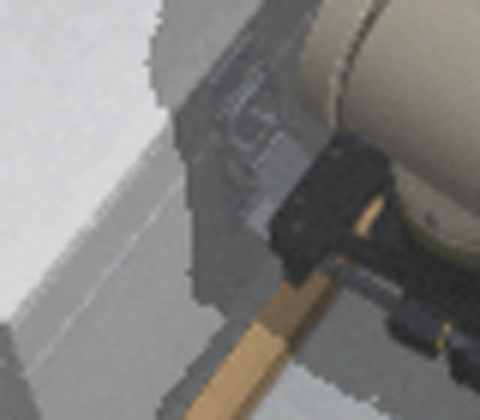

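Emit:
apply_moves(steps=[[0,-0.2,-0.1,0,1],[0,-0.2,-0.1,0,1],[0,-0.2,-0.1,0,1],[0,0,0,0,1]])

```text
clock: 14.15
tcp_pos: [0.5905, 0.0712, 0.0246]
orientation: [2.388, 1.57, -2.29]
force: [0.8, 1.9, 0.8]
width: 0.009
```

Emit:
apply_moves(steps=[[0,-0.2,-0.1,0,1],[0,-0.2,-0.1,0,1],[0,-0.1,0,0,1],[0,0,0,0,1]])

```text
clock: 14.55
tcp_pos: [0.5905, 0.0663, 0.0227]
orientation: [2.497, 1.57, -2.181]
force: [-0.4, -0.0, -0.1]
width: 0.005
```

Emit:
apply_moves(steps=[[0,-0.1,-0.1,0,1],[0,-0.1,-0.1,0,1],[0,0,0,0,1]])

```text
clock: 14.85
tcp_pos: [0.5905, 0.0644, 0.0206]
orientation: [1.918, 1.571, -2.759]
force: [-0.1, 0.1, 0.4]
width: 0.005
```

Emit:
apply_moves(steps=[[0,-0.1,0,0,1],[0,-0.1,0,0,1],[0,0,0,0,1]])

```text
clock: 15.15
tcp_pos: [0.5906, 0.0625, 0.0208]
orientation: [-2.787, 1.571, -1.181]
force: [-0.4, -0.4, 0.0]
width: 0.007
```

Emit:
apply_moves(steps=[[0,-0.1,0,0,1],[0,0,0,0,1]])

```text
clock: 15.35
tcp_pos: [0.5906, 0.0615, 0.0207]
orientation: [-2.95, 1.571, -1.344]
force: [0.5, -0.3, 0.5]
width: 0.004
```

Emit:
apply_moves(steps=[[0,-0.1,0,0,1],[0,0,0,0,1]])

```text
clock: 15.55
tcp_pos: [0.5906, 0.0605, 0.0208]
orientation: [2.049, 1.571, -2.629]
force: [-0.1, 0.4, -0.0]
width: 0.004
```

```bash
python3 look.py 12
```

```text
15.55 [0.5906 0.0605 0.0208] [-0.06  0.39 -0.05]
```

View pics/l12b.png

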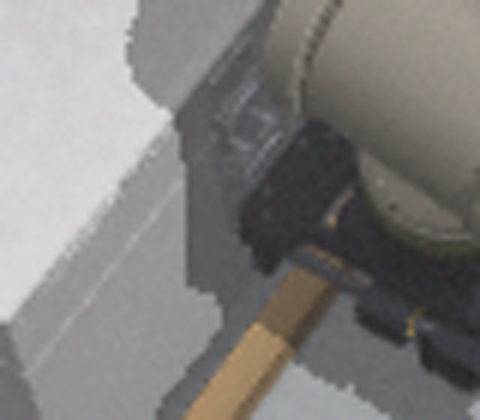

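Emit:
apply_moves(steps=[[0,-0.1,0,0,1],[0,0,0,0,1]])

```text
clock: 15.85
tcp_pos: [0.5906, 0.0595, 0.0208]
orientation: [2.743, 1.571, -1.934]
force: [0.7, -0.9, 0.2]
width: 0.004
```

Emit:
apply_moves(steps=[[0,-0.05,0,0,1],[0,0,0,0,1]])

```text
clock: 16.05
tcp_pos: [0.5905, 0.0591, 0.0208]
orientation: [1.537, 1.571, -3.14]
force: [-0.1, 1.0, -0.5]
width: 0.005
```

Emit:
apply_moves(steps=[[0,-0.05,0,0,1],[0,0,0,0,1]])

```text
clock: 16.25
tcp_pos: [0.5906, 0.0586, 0.0207]
orientation: [-2.619, 1.571, -1.013]
force: [-0.0, -0.0, 0.1]
width: 0.007
```

Emit:
apply_moves(steps=[[0,-0.05,0,0,1],[0,0,0,0,1]])

```text
clock: 16.45
tcp_pos: [0.5905, 0.0581, 0.0207]
orientation: [1.377, 1.571, 2.983]
force: [0.9, -0.5, -0.1]
width: 0.008
```

Emit:
apply_moves(steps=[[0,-0.05,0,0,1],[0,0,0,0,1]])

```text
clock: 16.65
tcp_pos: [0.5905, 0.0576, 0.0207]
orientation: [1.881, 1.571, -2.796]
force: [-0.1, -0.7, 0.3]
width: 0.007
```

Emit:
apply_moves(steps=[[0,-0.05,0,0,1],[0,0,0,0,1]])

```text
clock: 16.85
tcp_pos: [0.5905, 0.0571, 0.0207]
orientation: [2.819, 1.571, -1.858]
force: [-0.7, 0.1, -0.4]
width: 0.004
```

Emit:
apply_moves(steps=[[0,-0.05,0,0,1],[0,0,0,0,1]])

```text
clock: 17.05
tcp_pos: [0.5905, 0.0568, 0.0208]
orientation: [-0.202, 1.571, 1.404]
force: [-0.2, 0.8, 0.8]
width: 0.001
```

Emit:
apply_moves(steps=[[0,-0.05,0,0,1],[0,0,0,0,1]])

```text
clock: 17.25
tcp_pos: [0.5905, 0.0567, 0.0208]
orientation: [-0.122, 1.57, 1.485]
force: [0.1, 4.5, 0.3]
width: 0.007
```

Emit:
apply_moves(steps=[[0,-0.05,0,0,1],[0,0,0,0,1]])

```text
clock: 17.45
tcp_pos: [0.5905, 0.0566, 0.0208]
orientation: [-0.112, 1.57, 1.495]
force: [0.6, 7.8, 0.8]
width: 0.003
```

Emit:
apply_moves(steps=[[0,-0.05,0,0,1],[0,0,0,0,1]])

```text
clock: 17.65
tcp_pos: [0.5905, 0.0566, 0.0208]
orientation: [-0.149, 1.569, 1.458]
force: [0.2, 11.8, 1.0]
width: 0.006
```

Emit:
apply_moves(steps=[[0,-0.02,0,0,1],[0,0,0,0,1]])

```text
clock: 17.85
tcp_pos: [0.5904, 0.0566, 0.0209]
orientation: [-0.143, 1.569, 1.465]
force: [0.5, 13.1, 0.4]
width: 0.007
```

Emit:
apply_moves(steps=[[0,-0.02,0,0,1],[0,0,0,0,1]])

```text
clock: 18.05
tcp_pos: [0.5904, 0.0566, 0.0209]
orientation: [-0.174, 1.569, 1.433]
force: [0.2, 13.6, 2.3]
width: 0.007
```

```bash
python3 look.py 13; python3 - <<'E'
import cv2
cv2.imwrite('pics/s13.png',cv2.resize(cv2.imread('pics/scene13.png')[120:300,200:400],None,fx=3.8,fy=3.3,interpolation=cv2.INTER_CUBIC))
E
```

```text
18.05 [0.5904 0.0566 0.0209] [ 0.17 13.62  2.26]
```

View pics/s13.png

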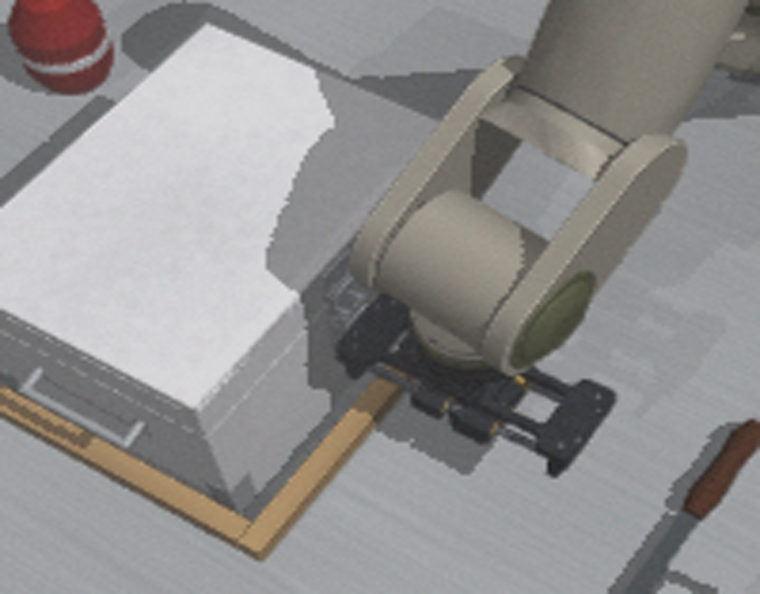

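View pics/wrist13.png

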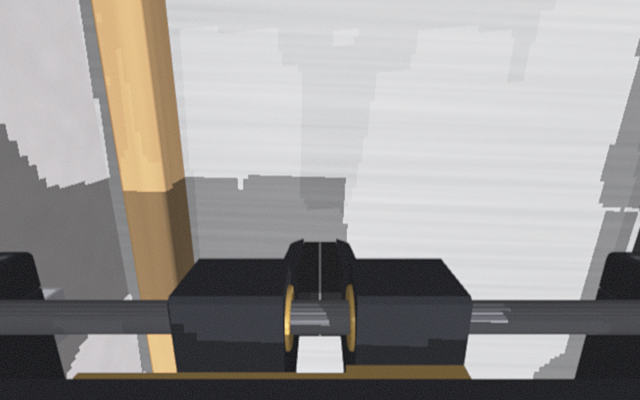

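Emit:
apply_moves(steps=[[0,-0.02,0,0,1],[0,0,0,0,1]])

```text
clock: 18.35
tcp_pos: [0.5904, 0.0566, 0.0209]
orientation: [-0.151, 1.569, 1.456]
force: [1.3, 15.1, 1.4]
width: 0.004
```

Emit:
apply_moves(steps=[[0,-0.02,0,0,1],[0,0,0,0,1]])

```text
clock: 18.55
tcp_pos: [0.5904, 0.0566, 0.0209]
orientation: [-0.177, 1.568, 1.43]
force: [0.5, 16.2, 1.7]
width: 0.007
```

Emit:
apply_moves(steps=[[0,1,0,0,1],[0,4,1,0,1],[0,1.7,4,0,1],[0,0,4.5,0,1],[0,0,4.5,0,1]])

```text
clock: 19.05
tcp_pos: [0.5901, 0.1219, 0.1622]
orientation: [2.079, 1.57, -2.597]
force: [-0.8, -0.5, -0.4]
width: 0.006
```

Emit:
apply_moves(steps=[[0,0,4.5,0,1],[0,0,4.5,0,1],[0,0,0,0,1],[0,0,0,0,1]])

```text
clock: 19.45
tcp_pos: [0.5906, 0.1212, 0.2512]
orientation: [-1.834, 1.569, -0.228]
force: [-0.1, 1.4, 0.3]
width: 0.003
```

```bash
python3 look.py 14; python3 - <<'E'
from h import *
from geo import *
c=cam('wrist')
cv2.imwrite('pics/w14.png',cv2.resize(cv2.imread('pics/wrist14.png')[100:300,0:220],None,fx=3.4,fy=3,interpolation=cv2.INTER_CUBIC))
for py in(-.0385,-.0425,-.0455):
 for a in(0,.1,.2):
  print(py,a,[proj(0,leverpt(.594,py,a,.062,.003,w),c).round(1).tolist() for w in(-.013,.013)],proj(0,P(.594,py,-.012,.07),c).round(1))
E
```

```text
19.45 [0.5906 0.1212 0.2512] [-0.12  1.39  0.26]
-0.0385 0 [[162.7, 166.4], [166.0, 191.7]] [150.5 178.8]
-0.0385 0.1 [[168.6, 166.5], [171.8, 191.8]] [150.5 178.8]
-0.0385 0.2 [[174.2, 166.7], [177.3, 192.1]] [150.5 178.8]
-0.0425 0 [[158.7, 166.3], [162.1, 191.6]] [146.5 178.6]
-0.0425 0.1 [[164.6, 166.4], [167.9, 191.7]] [146.5 178.6]
-0.0425 0.2 [[170.2, 166.6], [173.3, 192.0]] [146.5 178.6]
-0.0455 0 [[155.6, 166.2], [159.1, 191.5]] [143.5 178.5]
-0.0455 0.1 [[161.6, 166.3], [164.9, 191.6]] [143.5 178.5]
-0.0455 0.2 [[167.1, 166.5], [170.4, 191.9]] [143.5 178.5]
```

View pics/w14.png

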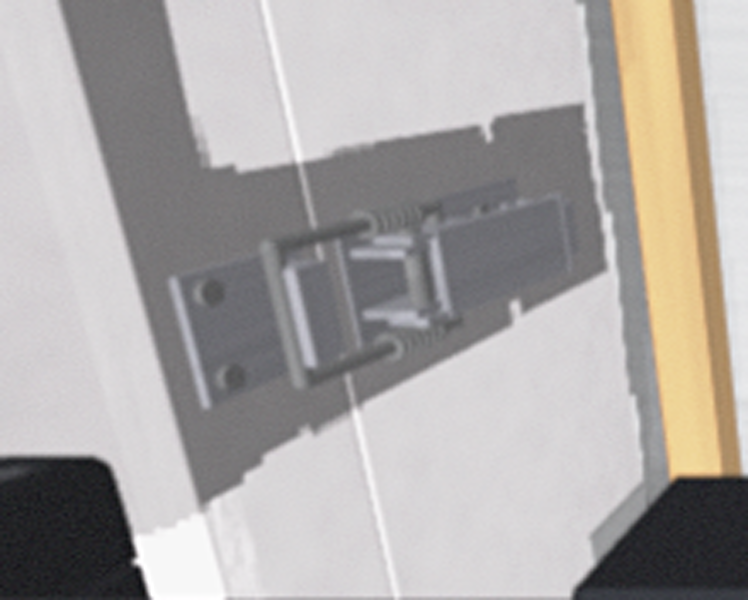

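View pics/l14b.png

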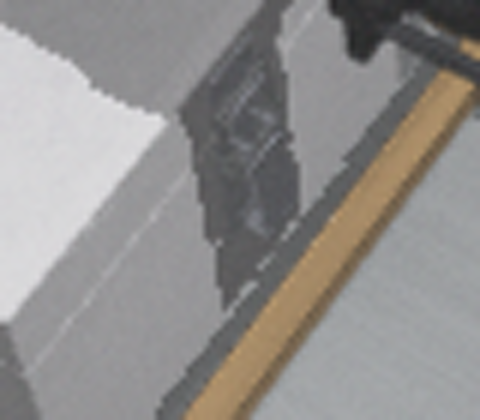

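```bash
python3 - <<'E'
from h import *
from geo import *
c=cam('wrist')
im=cv2.imread('pics/wrist14.png')
cv2.imwrite('pics/w14b.png',cv2.resize(im[150:225,110:190],None,fx=9,fy=8,interpolation=cv2.INTER_CUBIC))
# seam at rows ~ 250 and 120 in picture
for (u,v) in [(270/3.4,100),(395/3.4,100+590/3),(322/3.4,178.5)]:
    # solve face offset: ray hits z=.152
    p=atz(0,(u,v),.152,c); print('seam',p.round(4),'face at x=.594:',(p[1]+ (0.594-p[0])*np.tan(psi)).round(4))
for (u,v) in [(170/3.4,100+310/3),(100/3.4,100+120/3)]:
    p=atz(0,(u,v),.2,c); print('top',p.round(4),'face at x=.594:',(p[1]+ (0.594-p[0])*np.tan(psi)).round(4))
E
```

```text
seam [ 0.5199 -0.0524  0.152 ] face at x=.594: -0.0499
seam [ 0.6784 -0.0477  0.152 ] face at x=.594: -0.0505
seam [ 0.5768 -0.0502  0.152 ] face at x=.594: -0.0497
top [ 0.5824 -0.0472  0.2   ] face at x=.594: -0.0469
top [ 0.5436 -0.052   0.2   ] face at x=.594: -0.0503
```

View pics/w14b.png

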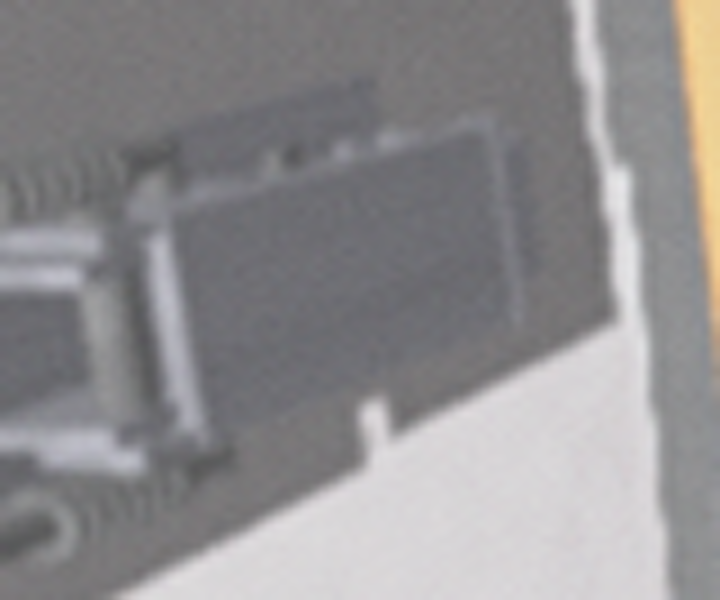

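```bash
python3 - <<'E'
from h import *
from geo import *
c=cam('wrist')
for py in(-.038,-.042,-.046):
 for a in(0,.1,.15):
  p=proj(0,leverpt(.594,py,a,.005,.0045,-.013),c);q=proj(0,leverpt(.594,py,a,.062,.0045,-.013),c)
  p2=proj(0,leverpt(.594,py,a,0,.0045,.013),c);q2=proj(0,leverpt(.594,py,a,.062,.0045,.013),c)
  print(py,a,p.round(1),q.round(1),'slope',((q-p)[1]/(q-p)[0]).round(3),'near',p2.round(1),q2.round(1),((q2-p2)[1]/(q2-p2)[0]).round(3))
print([proj(0,P(.594,-.05,.0105,.174,w),c).round(1) for w in(-.012,.012)],[proj(0,P(.594,-.05,0,.2,w),c).round(1) for w in(-.012,.012)])
E
```

```text
-0.038 0 [133.5 178.2] [164.7 166.4] slope -0.377 near [135.  209.9] [168.  191.7] -0.552
-0.038 0.1 [133.7 178.3] [170.6 166.6] slope -0.319 near [134.7 210.1] [173.7 191.9] -0.466
-0.038 0.15 [133.8 178.4] [173.4 166.7] slope -0.296 near [134.5 210.1] [176.5 192. ] -0.431
-0.042 0 [128.6 178. ] [160.7 166.3] slope -0.367 near [130.2 209.7] [164.  191.6] -0.537
-0.042 0.1 [128.9 178.2] [166.5 166.4] slope -0.312 near [129.9 209.9] [169.8 191.8] -0.455
-0.042 0.15 [129.  178.2] [169.3 166.5] slope -0.29 near [129.7 210. ] [172.5 191.9] -0.422
-0.046 0 [123.8 177.9] [156.7 166.2] slope -0.357 near [125.4 209.6] [160.1 191.4] -0.523
-0.046 0.1 [124. 178.] [162.5 166.3] slope -0.304 near [125.1 209.7] [165.8 191.6] -0.445
-0.046 0.15 [124.1 178.1] [165.3 166.4] slope -0.283 near [124.9 209.8] [168.5 191.8] -0.413
[array([ 89.8, 192.3]), array([ 96.2, 224.7])] [array([ 44.8, 202.6]), array([ 53.3, 238.5])]
```

Emit:
apply_moves(steps=[[0,0,-4.6,0,1],[0,0,-4.6,0,1],[0,0,-4.6,0,1],[0,0,-4.6,0,1],[0,0,-4.6,0,1]])

```text
clock: 20.05
tcp_pos: [0.5893, 0.1212, 0.0176]
orientation: [1.576, 1.568, -3.102]
force: [1.2, -0.2, -0.3]
width: 0.006
```

Emit:
apply_moves(steps=[[0,-2.5,-0.7,0,1],[0,-2.5,0,0,1],[0,-0.6,0,0,1],[0,0,0,0,1],[0,0,0,0,1]])

```text
clock: 20.55
tcp_pos: [0.5903, 0.066, 0.0135]
orientation: [1.192, 1.57, 2.799]
force: [-0.5, -0.3, 0.2]
width: 0.007
```

Emit:
apply_moves(steps=[[0,-0.25,0,0,1],[0,-0.25,0,0,1],[0,-0.2,0,0,1],[0,0,0,0,1]])

```text
clock: 20.95
tcp_pos: [0.5906, 0.0583, 0.0138]
orientation: [-1.757, 1.571, -0.151]
force: [-0.2, -0.5, 0.1]
width: 0.007
```

Emit:
apply_moves(steps=[[0,-0.05,0,0,1],[0,-0.05,0,0,1],[0,0,0,0,1]])

```text
clock: 21.25
tcp_pos: [0.5905, 0.0574, 0.0138]
orientation: [-0.326, 1.571, 1.28]
force: [0.1, 1.1, -0.3]
width: 0.008
```

Emit:
apply_moves(steps=[[0,-0.05,0,0,1],[0,0,0,0,1]])

```text
clock: 21.45
tcp_pos: [0.5905, 0.0573, 0.0138]
orientation: [-0.101, 1.57, 1.505]
force: [-0.2, 4.7, 1.6]
width: 0.004
```

Emit:
apply_moves(steps=[[0,-0.05,0,0,1],[0,0,0,0,1]])

```text
clock: 21.65
tcp_pos: [0.5905, 0.0572, 0.0138]
orientation: [-0.133, 1.57, 1.474]
force: [-0.3, 7.3, 0.6]
width: 0.004
```

Emit:
apply_moves(steps=[[0,-0.04,0,0,1],[0,0,0,0,1]])

```text
clock: 21.85
tcp_pos: [0.5905, 0.0572, 0.0139]
orientation: [-0.161, 1.569, 1.446]
force: [0.7, 10.3, 0.4]
width: 0.006
```

Emit:
apply_moves(steps=[[0,-0.03,0,0,1],[0,0,0,0,1]])

```text
clock: 22.05
tcp_pos: [0.5905, 0.0572, 0.0139]
orientation: [-0.163, 1.569, 1.444]
force: [1.2, 12.8, 1.5]
width: 0.004
```

Emit:
apply_moves(steps=[[0,-0.03,0,0,1],[0,0,0,0,1]])

```text
clock: 22.25
tcp_pos: [0.5904, 0.0572, 0.0139]
orientation: [-0.166, 1.569, 1.441]
force: [0.1, 14.8, 1.7]
width: 0.005
```

Emit:
apply_moves(steps=[[0,-0.02,0,0,1],[0,0,0,0,1]])

```text
clock: 22.45
tcp_pos: [0.5905, 0.0572, 0.0139]
orientation: [-0.182, 1.569, 1.425]
force: [0.2, 15.9, 2.0]
width: 0.007
```

Emit:
apply_moves(steps=[[0,-0.02,0,0,1],[0,0,0,0,1]])

```text
clock: 22.65
tcp_pos: [0.5904, 0.0572, 0.0139]
orientation: [-0.17, 1.569, 1.437]
force: [0.5, 16.4, 1.9]
width: 0.005
```

Emit:
apply_moves(steps=[[0,0.3,0,0,1],[0,0.2,-0.5,0,1],[0,0,-0.4,0,1],[0,0,0,0,1]])

```text
clock: 23.05
tcp_pos: [0.5902, 0.0596, 0.0039]
orientation: [1.571, 1.569, -3.106]
force: [-0.2, 0.4, -0.3]
width: 0.005
```

Emit:
apply_moves(steps=[[0,-0.1,0,0,1],[0,-0.05,0,0,1],[0,0,0,0,1]])

```text
clock: 23.35
tcp_pos: [0.5906, 0.0583, 0.0048]
orientation: [-1.466, 1.571, 0.139]
force: [-0.1, 0.5, 0.4]
width: 0.009
```

Emit:
apply_moves(steps=[[0,-0.05,0,0,1],[0,0,0,0,1]])

```text
clock: 23.55
tcp_pos: [0.5906, 0.0581, 0.0048]
orientation: [-0.503, 1.571, 1.103]
force: [0.6, 2.0, 0.2]
width: 0.006
```

Emit:
apply_moves(steps=[[0,-0.05,0,0,1],[0,0,0,0,1]])

```text
clock: 23.75
tcp_pos: [0.5905, 0.058, 0.0049]
orientation: [-0.392, 1.57, 1.215]
force: [0.3, 6.3, 0.6]
width: 0.007
```

Emit:
apply_moves(steps=[[0,-0.04,0,0,1],[0,0,0,0,1]])

```text
clock: 23.95
tcp_pos: [0.5905, 0.058, 0.0049]
orientation: [-0.289, 1.57, 1.318]
force: [0.3, 8.3, 0.5]
width: 0.006
```

Emit:
apply_moves(steps=[[0,-0.04,0,0,1],[0,0,0,0,1]])

```text
clock: 24.15
tcp_pos: [0.5905, 0.058, 0.0049]
orientation: [-0.247, 1.569, 1.36]
force: [0.6, 10.7, 1.0]
width: 0.006
```

Emit:
apply_moves(steps=[[0,-0.03,0,0,1],[0,0,0,0,1]])

```text
clock: 24.35
tcp_pos: [0.5905, 0.0579, 0.0049]
orientation: [-0.241, 1.569, 1.366]
force: [0.7, 13.2, 1.6]
width: -0.002
```

Emit:
apply_moves(steps=[[0,-0.03,0,0,1],[0,0,0,0,1]])

```text
clock: 24.55
tcp_pos: [0.5905, 0.058, 0.005]
orientation: [-0.244, 1.569, 1.363]
force: [1.2, 14.3, 1.0]
width: 0.005
```

Emit:
apply_moves(steps=[[0,-0.02,0,0,1],[0,0,0,0,1]])

```text
clock: 24.75
tcp_pos: [0.5905, 0.0579, 0.005]
orientation: [-0.225, 1.569, 1.383]
force: [0.8, 15.2, 2.0]
width: 0.006
```

```bash
python3 - <<'E'
from h import *
from scipy.spatial.transform import Rotation as Ro
im=cv2.imread('pics/scene9.png'); x0,y0,x1,y1=300,150,410,245
f=7
b=cv2.resize(im[y0:y1,x0:x1],None,fx=f,fy=f,interpolation=cv2.INTER_CUBIC)
p=np.array([.59417,.12275,.254]); psi=.032
R=np.array([[0,-np.cos(psi),-np.sin(psi)],[0,-np.sin(psi),np.cos(psi)],[-1,0,0]])
for h,col in((.064,(0,0,255)),(.074,(0,255,255)),(.084,(0,255,0)),(.11,(255,0,0))):
  pts=[]
  for z in(-.0935,.0935):
    for y in(-.0375,.0375):
      u=proj('scene',p+R@np.array([-h,y,z])); q=((u-[x0,y0])*f).astype(int); cv2.circle(b,tuple(int(v) for v in q),3,col,-1); pts.append(q.tolist())
  print(h,pts)
u=proj('scene',p); q=((u-[x0,y0])*f).astype(int); cv2.circle(b,tuple(int(v) for v in q),4,(255,0,255),-1)
cv2.imwrite('pics/grip.png',b)
E
```

```text
0.064 [[23, 345], [154, 176], [573, 638], [689, 444]]
0.074 [[22, 327], [154, 157], [577, 622], [695, 427]]
0.084 [[20, 309], [154, 138], [582, 605], [701, 409]]
0.11 [[16, 259], [153, 85], [595, 561], [716, 361]]
```

View pics/grip.png

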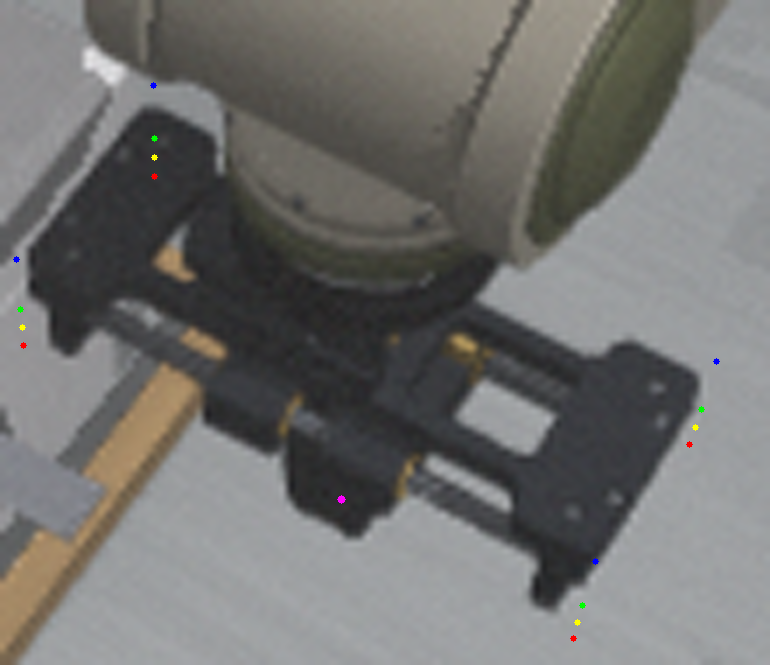

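```bash
python3 - <<'E'
from h import *
p=np.array([.59417,.12275,.254])
for yy in(.05,.06,.07,.08):
  for H in(.16,.2,.24,.28):
    print(yy,H,((proj('scene',p+[0,yy,H])-[300,150])*7).round(0),((proj('scene',p+[0,-yy,H])-[300,150])*7).round(0))
for r in (.045,.055):
  for H in(.11,.13,.15): print('disc',r,H,[((proj('scene',p+[r*np.cos(t),r*np.sin(t),H])-[300,150])*7).round(0).tolist() for t in(0.6,2.2,3.9,5.4)])
im=cv2.imread('pics/scene9.png')[60:250,270:440]
cv2.imwrite('pics/g2.png',cv2.resize(im,None,fx=4,fy=3.15,interpolation=cv2.INTER_CUBIC))
E
```

```text
0.05 0.16 [535. 292.] [217. 125.]
0.05 0.2 [553. 203.] [219.  32.]
0.05 0.24 [573. 104.] [222. -71.]
0.05 0.28 [596.  -6.] [ 224. -185.]
0.06 0.16 [568. 310.] [187. 109.]
0.06 0.2 [588. 221.] [188.  15.]
0.06 0.24 [611. 123.] [188. -88.]
0.06 0.28 [635.  13.] [ 189. -202.]
0.07 0.16 [602. 327.] [157.  93.]
0.07 0.2 [624. 239.] [156.  -1.]
0.07 0.24 [648. 141.] [ 155. -104.]
0.07 0.28 [675.  32.] [ 154. -219.]
0.08 0.16 [636. 345.] [127.  78.]
0.08 0.2 [659. 257.] [125. -17.]
0.08 0.24 [686. 160.] [ 122. -121.]
0.08 0.28 [715.  52.] [ 120. -236.]
disc 0.045 0.11 [[370.0, 445.0], [519.0, 304.0], [330.0, 184.0], [205.0, 323.0]]
disc 0.045 0.13 [[374.0, 407.0], [527.0, 264.0], [333.0, 143.0], [205.0, 283.0]]
disc 0.045 0.15 [[379.0, 368.0], [535.0, 223.0], [337.0, 100.0], [206.0, 242.0]]
disc 0.055 0.11 [[372.0, 477.0], [554.0, 303.0], [323.0, 157.0], [170.0, 326.0]]
disc 0.055 0.13 [[376.0, 439.0], [563.0, 263.0], [326.0, 116.0], [170.0, 286.0]]
disc 0.055 0.15 [[381.0, 400.0], [572.0, 221.0], [330.0, 72.0], [170.0, 245.0]]
```

View pics/g2.png

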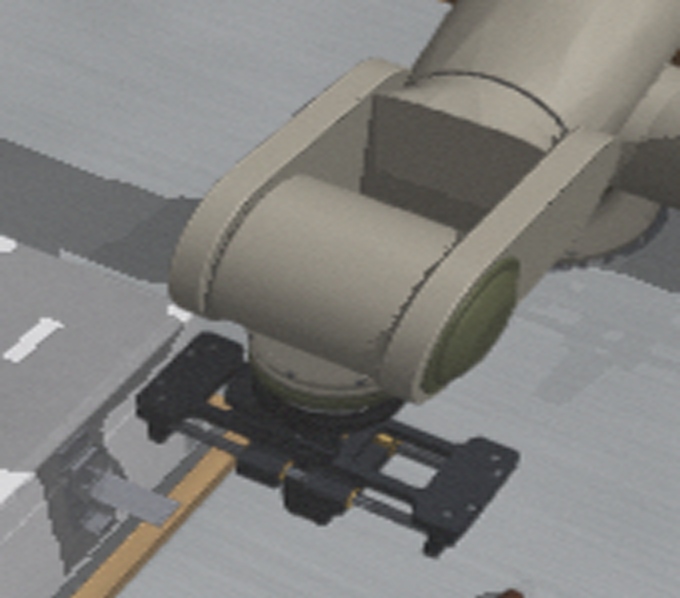

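```bash
python3 - <<'E'
from h import *
p=np.array([.59417,.12275,.254]); psi=.032
R=np.array([[0,-np.cos(psi),-np.sin(psi)],[0,-np.sin(psi),np.cos(psi)],[-1,0,0]])
# wrist: carrier columns at row 258 -> z for h
c=cam('wrist'); 
im=cv2.imread('pics/scene9.png'); x0,y0,x1,y1=310,170,380,240; f=9
b=cv2.resize(im[y0:y1,x0:x1],None,fx=f,fy=f,interpolation=cv2.INTER_CUBIC)
b=cv2.convertScaleAbs(b,alpha=2.2,beta=10)
for h,cc,col in((.064,.031,(0,0,255)),(.074,.031,(0,255,255)),(.064,.0375,(0,255,0)),(.074,.0375,(255,0,0))):
  for z in(-.046,-.0115,.0115,.046):
      u=proj('scene',p+R@np.array([-h,-cc,z])); q=((u-[x0,y0])*f).astype(int); cv2.circle(b,tuple(int(v) for v in q),3,col,-1)
cv2.imwrite('pics/grip2.png',b)
# columns in wrist view for given (h,y,z)
s=read_state(); from scipy.spatial.transform import Rotation as Ro
Rn=Ro.from_euler('xyz',s['orientation']).as_matrix()
for h,y in((.064,.0313),(.075,.0367)): print(h,[proj(0,s['tcp_pos']+Rn@np.array([-h,y,z]),c).round(0).tolist() for z in(-.055,-.046,-.0115,.046,.055)])
E
```

```text
0.064 [[121.0, 257.0], [153.0, 257.0], [279.0, 256.0], [488.0, 256.0], [520.0, 256.0]]
0.075 [[90.0, 256.0], [128.0, 256.0], [272.0, 256.0], [514.0, 256.0], [551.0, 256.0]]
```

View pics/grip2.png

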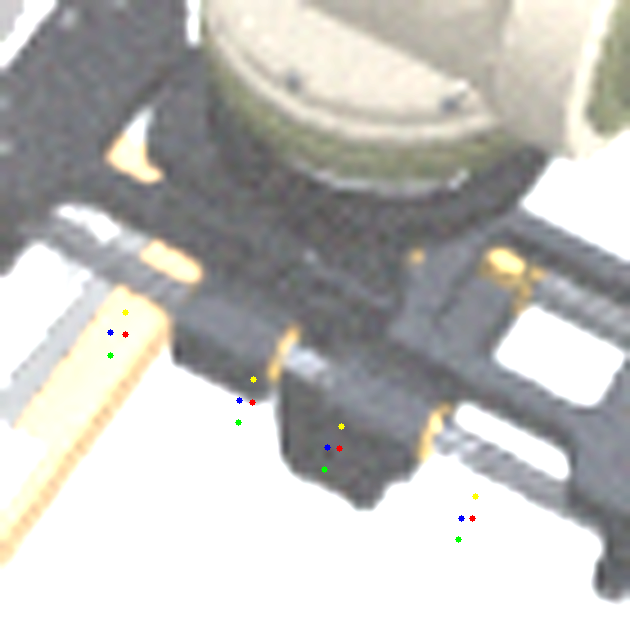

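Emit:
apply_moves(steps=[[0,-0.02,0,0,1],[0,0,0,0,1]])

```text
clock: 24.95
tcp_pos: [0.5904, 0.0577, 0.0049]
orientation: [-0.181, 1.569, 1.426]
force: [0.6, 15.9, 0.9]
width: 0.007
```

Emit:
apply_moves(steps=[[0,-0.015,0,0,1],[0,0,0,0,1]])

```text
clock: 25.15
tcp_pos: [0.5904, 0.0577, 0.005]
orientation: [-0.199, 1.569, 1.409]
force: [0.9, 17.2, 1.6]
width: 0.003
```

Emit:
apply_moves(steps=[[0,-0.01,0,0,1],[0,0,0,0,1]])

```text
clock: 25.35
tcp_pos: [0.5904, 0.0577, 0.005]
orientation: [-0.225, 1.568, 1.383]
force: [0.7, 16.4, 1.1]
width: 0.003
```

Emit:
apply_moves(steps=[[0,-0.01,0,0,1],[0,0,0,0,1],[0,0,0,0,1]])

```text
clock: 25.65
tcp_pos: [0.5904, 0.0577, 0.0049]
orientation: [-0.19, 1.568, 1.417]
force: [1.6, 17.7, 1.7]
width: 0.005
```

Emit:
apply_moves(steps=[[0,1,0,0,1],[0,4,0.5,0,1],[0,1,4,0,1],[0,0,4.5,0,1],[0,0,4.5,0,0]])

```text
clock: 26.15
tcp_pos: [0.5902, 0.1157, 0.1412]
orientation: [2.144, 1.57, -2.533]
force: [1.3, -0.3, -0.6]
width: 0.071
```

Emit:
apply_moves(steps=[[0,0,4,-0.131,-0.23],[0,0,4,-0.131,-0.23],[0,0,0,-0.131,-0.23],[0,0,0,-0.131,-0.23],[0,0,0,-0.131,-0.23]])

```text
clock: 26.65
tcp_pos: [0.5905, 0.1151, 0.22]
orientation: [-1.854, 1.57, -0.909]
force: [0.4, 0.7, 0.0]
width: 0.527
```

```bash
python3 look.py 15; python3 - <<'E'
from h import *
cv2.imwrite('pics/w15.png',cv2.imread('pics/wrist15.png'))
E
```

```text
26.65 [0.5905 0.1151 0.22  ] [0.37 0.69 0.01]
```

View pics/w15.png

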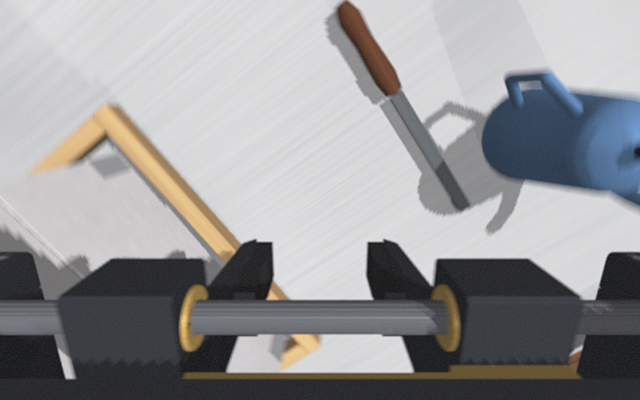

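Emit:
apply_moves(steps=[[-1,0,0,-0.131,-0.23],[-1,0,0,-0.131,-0.23],[-1,-1,0,-0.131,-0.23],[-1,-2,0,-0.131,-0.23],[-0.6,-2,0,-0.131,-0.23]])

```text
clock: 27.25
tcp_pos: [0.5438, 0.0649, 0.2198]
orientation: [-2.524, 1.57, -2.229]
force: [-0.4, -0.0, 0.1]
width: 0.616
```

Emit:
apply_moves(steps=[[0,-2,0,-0.131,-0.23],[0,-1.5,0,-0.131,-0.23],[0,0,0,0,-0.23],[0,0,0,0,-0.23]])

```text
clock: 27.65
tcp_pos: [0.5445, 0.0305, 0.2197]
orientation: [2.455, 1.571, 2.494]
force: [-0.3, 0.7, -0.2]
width: 0.617
```

```bash
python3 look.py 16; python3 - <<'E'
from h import *
from scipy.spatial.transform import Rotation as Ro
s=read_state(); R=Ro.from_euler('xyz',s['orientation']).as_matrix(); print(R.round(3),s['width'])
E
```

```text
27.65 [0.5445 0.0305 0.2197] [-0.34  0.74 -0.21]
[[-0.    -0.038  0.999]
 [ 0.     0.999  0.038]
 [-1.     0.    -0.   ]] 0.6158755638705243
```

View pics/wrist16.png

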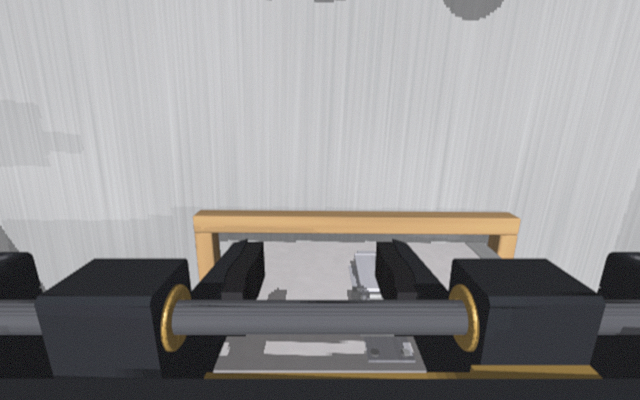

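Emit:
apply_moves(steps=[[0,0,-4.5,0,-0.23],[0,0,-4.5,0,-0.23],[0,0,-4.5,0,-0.23],[0,0,-3.5,0,-0.23],[0,-0.5,0,0,-0.23]])

```text
clock: 28.25
tcp_pos: [0.5423, 0.0265, 0.0461]
orientation: [2.926, 1.562, 2.964]
force: [0.2, 0.6, 1.0]
width: 0.61
```

Emit:
apply_moves(steps=[[0,-0.8,0,0,-0.23],[0,-0.7,0,0,-0.23],[0,0,-0.5,0,-0.23],[0,0,-0.5,0,-0.23],[0,0,0,0,-0.23]])

```text
clock: 28.75
tcp_pos: [0.5444, 0.0103, 0.0396]
orientation: [2.859, 1.57, 2.893]
force: [0.6, -0.1, 0.8]
width: 0.616
```

Emit:
apply_moves(steps=[[0,0,-0.3,0,-0.23],[0,0,-0.3,0,-0.23],[0,0,0,0,-0.23]])

```text
clock: 29.05
tcp_pos: [0.5444, 0.0104, 0.0333]
orientation: [2.886, 1.57, 2.92]
force: [0.4, -0.7, -0.3]
width: 0.612
```

Emit:
apply_moves(steps=[[0,0,-0.3,0,-0.23],[0,0,-0.2,0,-0.23],[0,0,0,0,-0.23]])

```text
clock: 29.35
tcp_pos: [0.5444, 0.0103, 0.0284]
orientation: [2.93, 1.57, 2.964]
force: [-0.8, -0.6, 0.2]
width: 0.613
```

```bash
python3 look.py 17; python3 - <<'E'
from h import *
cv2.imwrite('pics/s17.png',cv2.resize(cv2.imread('pics/scene17.png')[100:300,200:420],None,fx=3.4,fy=2.9,interpolation=cv2.INTER_CUBIC))
E
```

```text
29.35 [0.5444 0.0103 0.0284] [-0.84 -0.62  0.22]
```

View pics/s17.png

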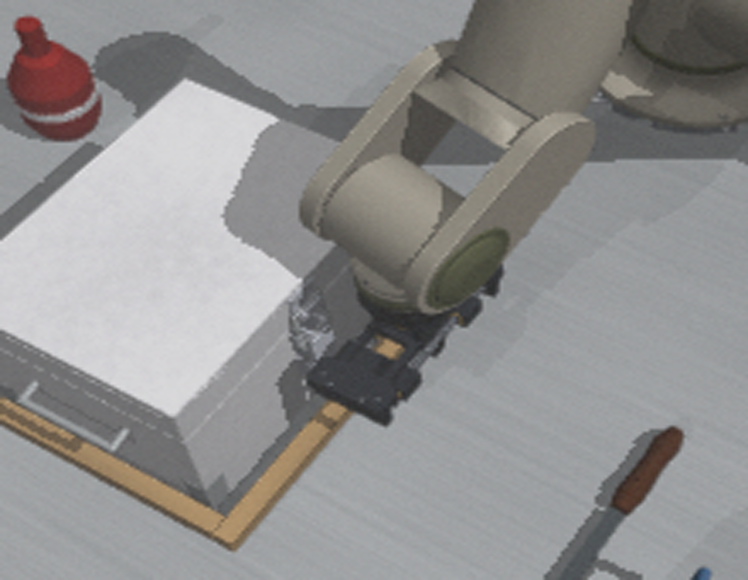

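Emit:
apply_moves(steps=[[0,-0.1,-0.2,0,-0.23],[0,-0.1,0,0,-0.23],[0,0,0,0,-0.23]])

```text
clock: 29.75
tcp_pos: [0.5445, 0.0081, 0.0267]
orientation: [-2.986, 1.571, -2.952]
force: [0.4, -0.6, 0.6]
width: 0.614
```

Emit:
apply_moves(steps=[[0,-0.1,0,0,-0.23],[0,-0.1,0,0,-0.23],[0,0,0,0,-0.23]])

```text
clock: 30.05
tcp_pos: [0.5446, 0.0061, 0.0268]
orientation: [-0.331, 1.571, -0.298]
force: [-0.1, -0.3, -0.4]
width: 0.615
```

Emit:
apply_moves(steps=[[0,-0.1,0,0,-0.23],[0,-0.1,0,0,-0.23],[0,0,0,0,-0.23]])

```text
clock: 30.35
tcp_pos: [0.5445, 0.0041, 0.0267]
orientation: [3.096, 1.571, 3.13]
force: [0.8, -0.5, -0.1]
width: 0.616
```

Emit:
apply_moves(steps=[[0,-0.1,0,0,-0.23],[0,0,0,0,-0.23]])

```text
clock: 30.55
tcp_pos: [0.5446, 0.0032, 0.0268]
orientation: [-1.786, 1.571, -1.752]
force: [-0.4, -0.2, 0.4]
width: 0.616
```

Emit:
apply_moves(steps=[[0,-0.07,0,0,-0.23],[0,0,0,0,-0.23]])

```text
clock: 30.75
tcp_pos: [0.5446, 0.0025, 0.0267]
orientation: [-0.732, 1.571, -0.698]
force: [-0.0, -0.4, -0.1]
width: 0.613
```

Emit:
apply_moves(steps=[[0,-0.07,0,0,-0.23],[0,0,0,0,-0.23]])

```text
clock: 30.95
tcp_pos: [0.5446, 0.0018, 0.0268]
orientation: [-0.78, 1.571, -0.746]
force: [0.7, -1.1, 0.2]
width: 0.612
```

Emit:
apply_moves(steps=[[0,-0.07,0,0,-0.23],[0,0,0,0,-0.23]])

```text
clock: 31.15
tcp_pos: [0.5446, 0.0011, 0.0268]
orientation: [-0.195, 1.571, -0.161]
force: [0.3, 0.4, -0.6]
width: 0.618
```

Emit:
apply_moves(steps=[[0,-0.06,0,0,-0.23],[0,0,0,0,-0.23]])

```text
clock: 31.35
tcp_pos: [0.5445, 0.0005, 0.0267]
orientation: [-2.812, 1.571, -2.778]
force: [0.5, -0.0, -0.8]
width: 0.617
```

Emit:
apply_moves(steps=[[0,-0.06,0,0,-0.23],[0,0,0,0,-0.23]])

```text
clock: 31.55
tcp_pos: [0.5445, -0.0001, 0.0267]
orientation: [-3.092, 1.571, -3.058]
force: [-0.2, 0.4, 0.5]
width: 0.614
```

Emit:
apply_moves(steps=[[0,-0.06,0,0,-0.23],[0,0,0,0,-0.23]])

```text
clock: 31.75
tcp_pos: [0.5446, -0.0007, 0.0267]
orientation: [-0.991, 1.571, -0.957]
force: [-0.6, 0.6, 1.1]
width: 0.614
```

Emit:
apply_moves(steps=[[0,-0.06,0,0,-0.23],[0,0,0,0,-0.23]])

```text
clock: 31.95
tcp_pos: [0.5446, -0.0013, 0.0268]
orientation: [-0.323, 1.571, -0.289]
force: [-0.3, -0.3, 1.0]
width: 0.611
```

Emit:
apply_moves(steps=[[0,-0.06,0,0,-0.23],[0,0,0,0,-0.23]])

```text
clock: 32.15
tcp_pos: [0.5446, -0.0019, 0.0267]
orientation: [-1.846, 1.571, -1.812]
force: [-0.4, 0.2, -0.1]
width: 0.613
```

Emit:
apply_moves(steps=[[0,-0.06,0,0,-0.23],[0,0,0,0,-0.23]])

```text
clock: 32.35
tcp_pos: [0.5445, -0.0025, 0.0267]
orientation: [-2.278, 1.571, -2.244]
force: [0.7, 0.3, 1.3]
width: 0.617
```

Emit:
apply_moves(steps=[[0,-0.06,0,0,-0.23],[0,0,0,0,-0.23]])

```text
clock: 32.55
tcp_pos: [0.5445, -0.0028, 0.0267]
orientation: [1.796, 1.571, 1.83]
force: [0.2, 1.8, -0.1]
width: 0.617
```

Emit:
apply_moves(steps=[[0,-0.05,0,0,-0.23],[0,0,0,0,-0.23]])

```text
clock: 32.75
tcp_pos: [0.5445, -0.003, 0.0267]
orientation: [1.68, 1.57, 1.715]
force: [1.7, 4.9, -0.1]
width: 0.617
```

Emit:
apply_moves(steps=[[0,-0.05,0,0,-0.23],[0,0,0,0,-0.23]])

```text
clock: 32.95
tcp_pos: [0.5445, -0.0031, 0.0268]
orientation: [1.57, 1.57, 1.605]
force: [0.5, 7.3, -0.3]
width: 0.615
```

Emit:
apply_moves(steps=[[0,-0.05,0,0,-0.23],[0,0,0,0,-0.23]])

```text
clock: 33.15
tcp_pos: [0.5444, -0.0031, 0.0267]
orientation: [1.616, 1.569, 1.651]
force: [0.4, 10.8, 0.5]
width: 0.612
```

```bash
python3 - <<'E'
from h import *
for i in range(1):
  s=read_state(); print(s['force'],s['ft_torque'],s['joint_torque'])
E
```

```text
[ 0.36621358 10.80121726  0.51370904] [ 0.99246663 -0.27067896  0.4936235 ] [ -6.49330437 -47.52366185 -15.06454289  -1.15370259  -0.14526942
   0.53744959]
```

Emit:
apply_moves(steps=[[0,-0.03,0,0,-0.23],[0,0,0,0,-0.23]])

```text
clock: 33.35
tcp_pos: [0.5444, -0.0032, 0.0267]
orientation: [1.622, 1.569, 1.658]
force: [0.9, 12.1, 0.9]
width: 0.612
```

Emit:
apply_moves(steps=[[0,-0.03,0,0,-0.23],[0,0,0,0,-0.23]])

```text
clock: 33.55
tcp_pos: [0.5444, -0.0032, 0.0267]
orientation: [1.593, 1.569, 1.629]
force: [1.5, 14.7, 1.3]
width: 0.616
```

Emit:
apply_moves(steps=[[0,-0.02,0,0,-0.23],[0,0,0,0,-0.23]])

```text
clock: 33.75
tcp_pos: [0.5444, -0.0038, 0.0267]
orientation: [1.692, 1.569, 1.728]
force: [2.5, 8.2, -0.8]
width: 0.615
```

```bash
python3 - <<'E'
from h import *
s=read_state(); print(s['force'],s['ft_torque'],s['tcp_pos'])
E
```

```text
[ 2.47597994  8.19392649 -0.78106795] [ 0.74984294 -0.1794245   0.37218236] [ 0.54441129 -0.00378731  0.02666926]
```

Emit:
apply_moves(steps=[[0,-0.03,0,0,-0.23],[0,0,0,0,-0.23]])

```text
clock: 33.95
tcp_pos: [0.5446, -0.0057, 0.0267]
orientation: [-1.871, 1.571, -1.837]
force: [-0.4, -0.5, 0.1]
width: 0.616
```

Emit:
apply_moves(steps=[[0,-0.03,0,0,-0.23],[0,0,0,0,-0.23]])

```text
clock: 34.15
tcp_pos: [0.5446, -0.006, 0.0268]
orientation: [0.642, 1.571, 0.676]
force: [1.8, 2.4, 0.3]
width: 0.615
```

```bash
python3 - <<'E'
from h import *
s=read_state(); print(s['force'],s['ft_torque'],s['tcp_pos'])
E
```

```text
[1.79456721 2.37710674 0.29597572] [ 0.18664155 -0.06178105  0.08067461] [ 0.54457831 -0.00599929  0.02677904]
```

Emit:
apply_moves(steps=[[0,-0.04,0,0,-0.23],[0,0,0,0,-0.23]])

```text
clock: 34.35
tcp_pos: [0.5446, -0.006, 0.0268]
orientation: [1.351, 1.57, 1.386]
force: [1.2, 4.2, 1.4]
width: 0.617
```

Emit:
apply_moves(steps=[[0,-0.04,0,0,-0.23],[0,0,0,0,-0.23]])

```text
clock: 34.55
tcp_pos: [0.5445, -0.0061, 0.0268]
orientation: [1.468, 1.57, 1.503]
force: [1.1, 7.4, 0.0]
width: 0.614
```

Emit:
apply_moves(steps=[[0,-0.04,0,0,-0.23],[0,0,0,0,-0.23]])

```text
clock: 34.75
tcp_pos: [0.5445, -0.0061, 0.0268]
orientation: [1.501, 1.57, 1.537]
force: [1.3, 10.3, 0.9]
width: 0.615
```

```bash
python3 - <<'E'
from h import *
s=read_state(); print(s['force'],s['ft_torque'],s['tcp_pos'])
E
```

```text
[ 1.25113136 10.25174669  0.91377943] [ 0.77083979 -0.19961081  0.52980754] [ 0.54450797 -0.00610294  0.02679154]
```

Emit:
apply_moves(steps=[[0,-0.03,0,0,-0.23],[0,0,0,0,-0.23]])

```text
clock: 34.95
tcp_pos: [0.5445, -0.0061, 0.0268]
orientation: [1.511, 1.569, 1.547]
force: [2.5, 11.7, 0.4]
width: 0.615
```

Emit:
apply_moves(steps=[[0,-0.02,0,0,-0.23],[0,0,0,0,-0.23]])

```text
clock: 35.15
tcp_pos: [0.5445, -0.0061, 0.0268]
orientation: [1.489, 1.569, 1.525]
force: [2.7, 12.2, 1.3]
width: 0.614
```

```bash
python3 - <<'E'
from h import *
s=read_state(); print(s['force'],s['ft_torque'],s['tcp_pos'])
E
```

```text
[ 2.66318666 12.17222146  1.31547212] [ 1.06333428 -0.26840183  0.65213216] [ 0.54449517 -0.00614277  0.02680553]
```

Emit:
apply_moves(steps=[[0,1,0,0,-0.23],[0,3,0,0,-0.23],[0,2,3,0,-0.23],[0,1,4,0,0],[0.6,0.8,4,0.131,1]])

```text
clock: 35.65
tcp_pos: [0.5498, 0.0712, 0.1379]
orientation: [3.136, 1.569, -2.981]
force: [0.6, -0.7, 0.0]
width: 0.46
```

Emit:
apply_moves(steps=[[0.8,1,4,0.131,1],[0.8,1,4,0.131,1],[0.8,1,3.4,0.131,1],[0.8,1,0,0.131,1],[0.8,1.1,0,0.131,1]])

```text
clock: 36.15
tcp_pos: [0.591, 0.1216, 0.2519]
orientation: [-1.045, 1.569, -0.22]
force: [0.2, 0.1, 0.5]
width: 0.012
```

Emit:
apply_moves(steps=[[0,0,0,0.131,1],[0,0,0,0.131,1],[0,0,0,0.131,1],[0,0,0,0.131,1],[0,0,0,0.131,1]])

```text
clock: 36.65
tcp_pos: [0.5904, 0.1213, 0.2506]
orientation: [2.653, 1.57, -2.151]
force: [-0.5, 0.1, -0.4]
width: 0.005
```

Emit:
apply_moves(steps=[[0,0,0,0.131,1],[0,0,0,0,1],[0,0,0,0,1]])

```text
clock: 36.95
tcp_pos: [0.5905, 0.1213, 0.2507]
orientation: [2.499, 1.571, -2.183]
force: [0.1, 0.3, -0.3]
width: 0.007
```

```bash
python3 look.py 18; python3 - <<'E'
from h import *
cv2.imwrite('pics/w18.png',cv2.resize(cv2.imread('pics/wrist18.png')[100:300,0:220],None,fx=3.4,fy=3,interpolation=cv2.INTER_CUBIC))
cv2.imwrite('pics/w18b.png',cv2.resize(cv2.imread('pics/wrist18.png')[150:225,110:190],None,fx=9,fy=8,interpolation=cv2.INTER_CUBIC))
E
```

```text
36.95 [0.5905 0.1213 0.2507] [ 0.14  0.3  -0.33]
```

View pics/w18.png

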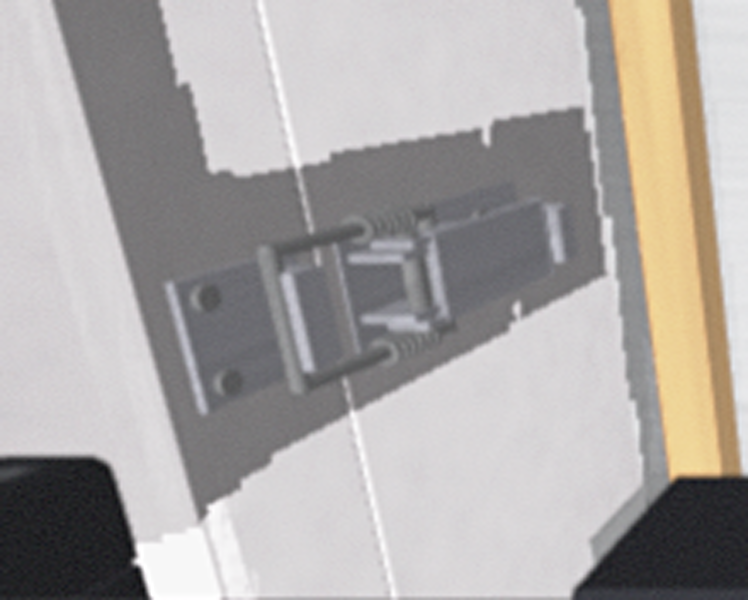

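View pics/w18b.png

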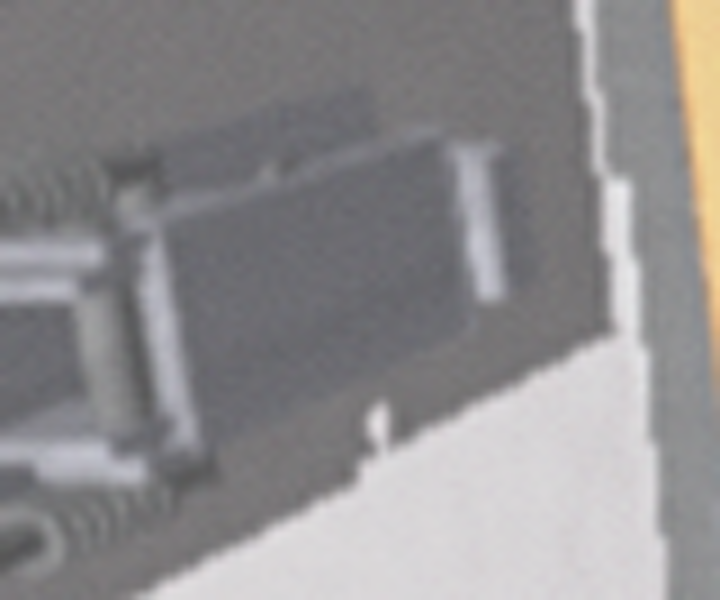

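```bash
python3 - <<'E'
from h import *
a=cv2.imread('pics/top0.png'); b=capture('top'); cv2.imwrite('pics/top19.png',b)
d=cv2.absdiff(a,b).max(2)
for n,(x0,y0,x1,y1) in dict(pot=(205,125,245,185),bailer=(140,215,230,270),file=(250,150,265,228),buoy=(455,212,495,246)).items(): print(n,(d[y0:y1,x0:x1]>40).sum())
print(read_state()['force']); print(finish_job())
E
```

```text
pot 574
bailer 2
file 629
buoy 0
[0.57162804 0.12800655 0.45165781]
the job is handed in; nothing more can be done
None
```

View pics/top19.png

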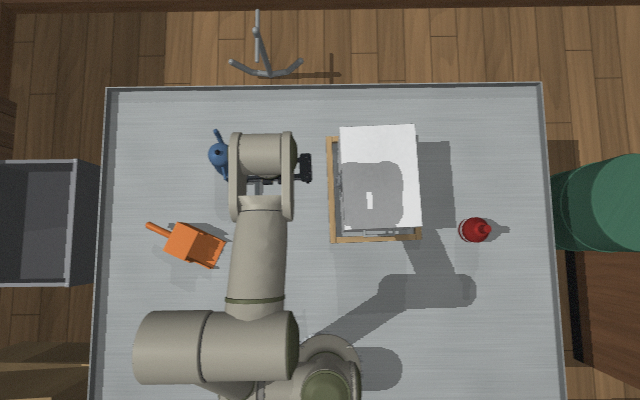

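The locker is latched: the bail is behind the keeper hook, the lever is home and past the spring catch, and the lid is closed. I handed the job in at about 37 s with the arm clear of everything.

**How it was done:** I swung the bail in with the shut fingertips and pressed the lever down to about 1.5 rad. A wrist picture then confirmed the bail had dropped behind the lip. The fingers cannot reach the lever's last travel because the gripper body meets the locker first, so I finished the press with the gripper body.

**What went wrong first:** Three presses with the gripper's end plate, up to about 17.7 N, did not click the lever. The plate's edge was landing too close to the pivot. I changed to the side of a finger carrier, lower on the lever.

**Last checks:**
- **Click:** on that press the force rose to 14.7 N and dropped to about 0 as the lever ran in, and after that the lever did not give under a 12 N press. The highest force I read was 17.7 N, below the 22 N limit.
- **Picture:** the last wrist picture shows the lever flat, the catch sprung up beyond its end, and the bail in the hook.
- **Other things:** the bailer and buoy are unchanged in the before-and-after pictures from above. The comparison flagged the coffee pot and the file. The arm hides all of the file and part of the pot in that picture; the visible part of the pot looks unmoved. No contact was felt near either, but the last picture does not confirm them.

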